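# Refit the throttle return spring

## Task

Lift the yellow spring up and off its leaning peg on the spares stand, thread it over the upright brass guide rod of the throttle unit until it rests fully home on the collar, and let go of it. Then swing the keeper arm by its red knob all the way shut, so that it lies over the top of the rod and locks the spring in. Leave the blue spring hanging on its peg and do not disturb the other loose things.

Things in the scene. Friction and masses are not known exactly. Their poses are not given: they have to be found in the camera images.
- spring: yellow compression spring, the one to fit: stiff coil 60 mm long, outer diameter 24 mm, inner diameter 17 mm, about 32 g; behaves as a rigid tube. Origin at its centre (30 mm from either end, on the axis), z along its axis; the two ends are alike. At the start it hangs on one of the two pegs (either one), leaning 35 degrees from vertical with its upper end away from the robot, its z axis pointing up along the peg
- spare: blue spring of the same size, hanging on the other peg; same origin and axes. Leave it there
- stand: black spares stand, fixed: base 130 x 210 mm (x, y), grey ledge along its -x (robot) side up to 116 mm high. Two brass pegs, 110 mm apart along its y, 12 mm diameter and 66 mm long above a 26 mm wide black collar, lean 35 degrees from vertical towards its +x side (away from the robot). Origin at the centre of the underside, z up
- peg_left_tip (a point): free upper end of the peg on the stand's +y side, on the peg axis. The peg axis runs from here down and towards the stand's -x, 35 degrees from vertical; the collar the spring rests on is 66 mm along it
- peg_right_tip (a point): same for the peg on the stand's -y side
- unit: black throttle unit, fixed, 200 x 140 mm (x, y), 60 mm high, carrying the rod and the keeper. Origin at the centre of the underside, z up, x pointing away from the robot at yaw 0
- rod_tip (a point): top end of the upright brass guide rod, on its axis, 132 mm above the table. The rod is 12 mm in diameter, with a cone down to 4 mm over the last 6 mm; it stands 68 mm above the collar
- seat (a point): centre of the top of the 30 mm wide aluminium collar at the foot of the rod, 64 mm above the table: the spring's lower end rests here when fully home
- home (a point): point on the rod axis where the spring's centre is when fully home, 30 mm above the collar
- pivot (a point): upright hinge axis of the keeper, 140 mm above the table, 70 mm from the rod axis towards the unit's +x
- knob (a point): centre of the keeper's red knob, an upright cylinder of 14 mm diameter and 24 mm height (its middle 155 mm, its top 167 mm above the table), 100 mm from the pivot axis, at the end of the flat 16 mm wide keeper arm (underside 137 mm, top 143 mm above the table, 5 mm above the rod's tip)
- keeper (a joint): angle of the keeper, rad: 0 = fully shut against its stop, arm over the rod and pointing to the unit's -x, knob 30 mm past the rod axis; it grows counter-clockwise seen from above, up to 2.6 (at 1.57 the arm points to the unit's -y). It turns with light friction (under 1 N at the knob) and stays where it is left. It starts well open, 1.6 to 2.4
- screwdriver: loose screwdriver lying on the table, a bystander
- wrench: loose wrench lying on the table, a bystander
- bearing: loose steel bearing ring, 36 mm wide, 10 mm high, a bystander
- jar: loose clear jar with black cap, 56 mm wide, 75 mm high, a bystander
- redknob: loose red knob, 32 mm wide, 26 mm high, a bystander
- bracket: loose black angle bracket, 80 x 60 mm, 55 mm high, a bystander

How it is judged:
By the outcome, as a careful person would: the job done as asked, in the order asked, and still so for the second after the job is handed in, with the robot touching nothing.
It also fails if it takes over 64 s, if anything falls off the work surface, if the arm or the gripper's body presses on something with over 40 N, if the wrist force passes 120 N, or if a joint passes its speed limit or range.

## Robot

A 6-joint arm with a two-finger parallel gripper is mounted at the origin on the work surface. World frame = base frame: x ahead of the robot, y to its left, z up, the work surface at z = 0. Lengths are in m, angles in rad, forces in N, time in s.
With the tool pointing down it reaches from about 0.425 to 1.125 m from the base axis. Payload 14.9 kg.
Tool frame: the origin (TCP) lies at the very end of the fingers, on their centre line; the grasp point (between the pads) lies 19 mm behind it; z points along the fingers, y is the direction in which the jaws open and shut (so a half turn about z gives the same grasp; the last joint's range is limited). The gripper opens to 91 mm and grips with 3 to 60 N. Pads are 32 mm wide; open, the fingers measure 118 mm over their backs; the gripper's body (76 mm by 178 mm) begins 60 mm behind the grasp point.
Start: joints at [-1.161, 0.379, 1.734, -0, 1.028, -0.033], TCP at [0.3, -0.633, 0.214] pointing down, gripper open.
Joint ranges: [-2.77, 2.77], [-0.74, 2.19], [0, 2.66], [-1.06, 4.2], [0.31, 2.87], [-3.08, 3.08]. Speed limits (rad/s): [1.89, 1.89, 2.39, 3.14, 3.14, 3.14].

## Interface

Orientations are given as a unit quaternion [x, y, z, w].
In Python, from station import env gives the robot as it stands.
- The arm moves only by the tool step_arm, never from a script. Its argument "moves" is one flat list of numbers, 7 for each row, row after row: the shift along the tool's x, y, z in mm, then the turn, a rotation vector about the tool's x, y, z in rad, then the finger opening in mm, from 0 to 91.2. In form: [dx, dy, dz, ax, ay, az, hand, dx, dy, dz, ax, ay, az, hand, ...]. A call has 1 to 20 rows; each row is the pose to reach, as a shift and turn from the pose commanded when the call began, along the tool's axes at that moment; what a row does not reach only later rows make up. A row lasts 1/12 s, in which the tool goes at most 41.7 mm and 7.16 degrees, less where a joint would pass 70% of its speed; a pose out of reach is approached as far as the arm can. A call with a gripper value outside its range is refused whole. The fingers move at their own pace and stop on an object; "force" is the grip in N (left out, the last holds). Time passes only in rows, so rows that repeat a pose let the fingers close. It gives the time, the measured TCP pose, the force and the opening at its end, in the units of the state.
- env.state(): the state, without advancing time (a new reading comes with each control period).
- env.camera(name): name is "scene" or "top"; returns a dict with "img" (400x640x3 uint8, red, green, blue), "fx", "fy", "cx", "cy" (pixels), "view" (4x4, takes a point from world to camera coordinates). Camera axes: x right, y up, looking along -z (the intrinsics and any distortion apply to the point x, -y, -z); pixel columns grow to the right and rows downward; lengths in m; the calibration is good to about 2 mm. A picture is of the moment at which its call begins. There is no depth.
- env.finish_job(): hands the job in, once; it reports no verdict.
Trained networks look in a picture, given as the dict that the camera call returned (one of the last four; its "shot" number tells which), for a name from the list of things; names that differ only in an ending like _2 or _b are one class to them, and where a whole thing is asked for, a point or a joint stands for the part that bears it (a point fixed in the world has none). Each returns a list of dicts, best first, with "confidence" (0 to 1); they miss things now and then, are a little off and sometimes report something else, mostly with a low value. They report only what shows in the picture. A call takes as long as a camera call.
- env.silhouettes(picture, thing): "mask" (400x640 bool, what is visible of it) and "extent" ([left, top, right, bottom] in pixels, round what is visible of it).
- env.spot_point(picture, thing): "at" ([row, column] in pixels: a listed point, or the origin of a listed thing).
The state is a dict: "time_s": time; "joint_pos": joint angles; "qvel": joint speeds; "effort": joint torques, N m; "position": TCP position; "ee_rot": TCP orientation; "contact_force": force on the tool from outside, world axes, zero at the start; "ft_torque": the same for the moment, N m; "gripper_width": opening from 0.0 (shut) to 1.0 (fully open).
Only numpy, scipy, OpenCV 4.12 (cv2) and the standard library are available. Lean on these libraries where they do the work, as an engineer would, in place of code of your own. Each camera call takes 0.05 s, during which the arm holds its last target.

## Working session

There is one attempt and no reset: what is moved stays moved. The work goes in short steps, Python scripts to look and compute and a tool call to move; the robot and the scene stay as the last step left them, time stands still between calls to the robot, and variables do not carry over. Pictures are saved under pics/ and viewed, and the job is handed in when it is done.

Besides the shell and the picture viewer there is one more tool, called after "Emit:" as a command line: name --argument value ..., lists and objects as JSON in quotes. step_arm: Moves the arm, as the interface text tells. Its arguments: {"type":"object","properties":{"moves":{"type":"array"},"force":{"type":"number"}},"required":["moves"]}

```bash
ls; mkdir -p pics
python3 - <<'E'
from station import env
import cv2,numpy as np
s=env.state();print(s)
for n in ("scene","top"):
    p=env.camera(n);print(n,p['fx'],p['fy'],p['cx'],p['cy'],p['view'].tolist() if hasattr(p['view'],'tolist') else p['view'],[k for k in p])
    cv2.imwrite(f"pics/{n}0.png",p['img'][:,:,::-1])
    for t in ["spring","spare","peg_left_tip","peg_right_tip","rod_tip","seat","pivot","knob","unit","stand"]:
        try: r=env.spot_point(p,t);print(t,[(x['at'],round(x['confidence'],2)) for x in r[:3]])
        except Exception as e: print(t,e)
E
```

```text
pics
{'time_s': 0.0, 'joint_pos': array([-1.16131370e+00,  3.79397697e-01,  1.73481720e+00, -1.46701262e-05,
        1.02847307e+00, -3.33220377e-02]), 'qvel': array([ 7.27687375e-04, -3.22670410e-04, -9.12132114e-04,  3.13852598e-04,
        7.95686785e-05,  1.31326050e-03]), 'effort': array([ 1.36022518e-03, -7.63721466e+01, -4.34363151e+01,  6.50110887e-02,
        4.25352564e-02, -5.67536563e-05]), 'position': array([ 0.29974639, -0.63211963,  0.21327781]), 'ee_rot': array([ 9.75589481e-01,  2.19601606e-01, -1.08567650e-04, -5.36828062e-04]), 'contact_force': array([0.16434828, 0.30691156, 0.99651793]), 'ft_torque': array([ 0.04873616, -0.00988829, -0.00995581]), 'gripper_width': 0.9967809903847292}
scene 492.703828132719 492.703828132719 313.8927705063302 201.6967701763891 [[0.7628006606570853, 0.646472313208585, 0.01444646516818972, -0.4403814351281457], [-0.48838766853619486, 0.5613396811181103, 0.6681131997079522, 0.2241430553139075], [0.42380731154959367, -0.5166926655730267, 0.7439193854310738, -1.9511495052422017], [0.0, 0.0, 0.0, 1.0]] ['img', 'fx', 'fy', 'cx', 'cy', 'vie
[... 448 characters left out ...]
2.3642435375921 [[0.001054218085160751, -0.9999705168014354, -0.007606191694874103, 0.006163439994831822], [0.9980100502042665, 0.0005725480772404007, 0.06305245340172717, -0.5880893117102884], [-0.06304623950329352, -0.007657526791954439, 0.9979812292663246, -1.3422816882468587], [0.0, 0.0, 0.0, 1.0]] ['img', 'fx', 'fy', 'cx', 'cy', 'view', 'shot']
spring [([194.7, 269.4], 0.46)]
spare [([196.7, 229.6], 0.55), ([213.1, 400.6], 0.38)]
peg_left_tip [([189.3, 220.9], 0.67)]
peg_right_tip [([184.8, 264.8], 0.91)]
rod_tip [([213.7, 398.9], 0.81)]
seat [([213.1, 397.5], 0.83)]
pivot [([179.3, 403.8], 0.61)]
knob [([154.0, 435.0], 0.86)]
unit [([200.4, 397.4], 0.65)]
stand [([205.2, 255.5], 0.64)]
```

Run:
```python
import cv2
for n,(a,b,c,d) in {"scene":(120,320,200,440),"top":(100,300,180,480)}.items():
    i=cv2.imread(f"pics/{n}0.png"); 
    cv2.imwrite(f"pics/{n}0c.png",cv2.resize(i[a:b,c:d],None,fx=2.6,fy=2.6,interpolation=cv2.INTER_CUBIC))
```

```text
(no output)
```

View pics/scene0.png

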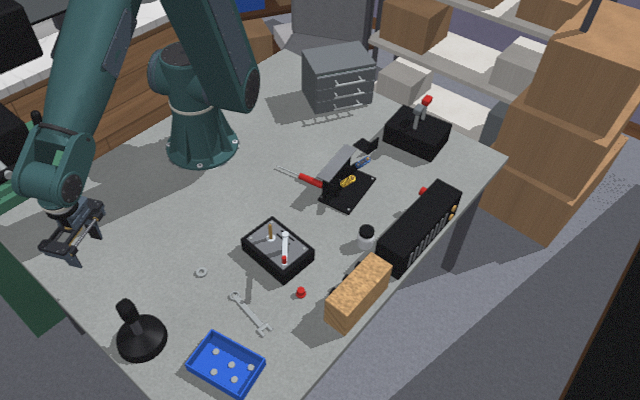

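View pics/top0.png

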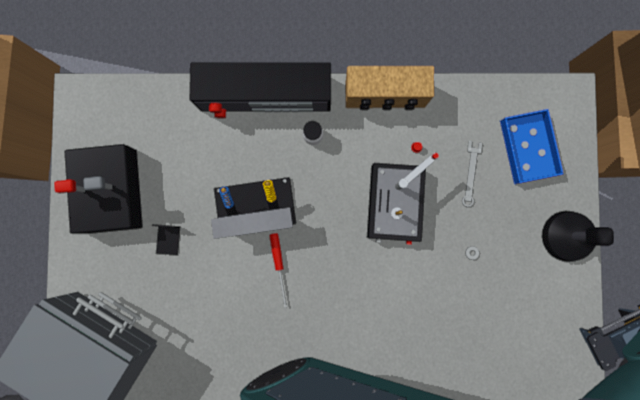

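View pics/scene0c.png

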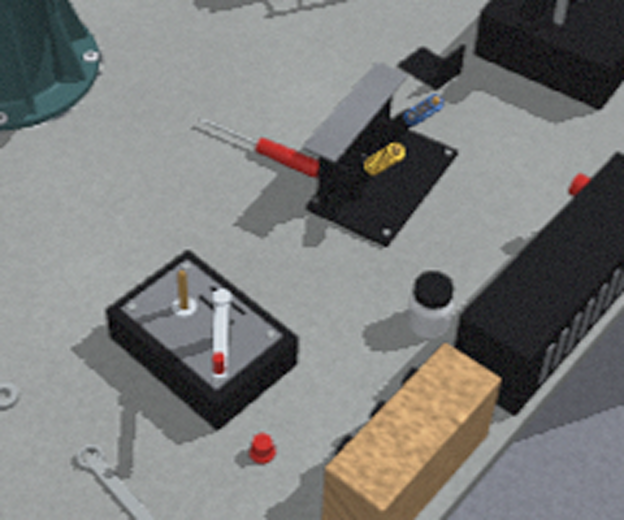

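View pics/top0c.png

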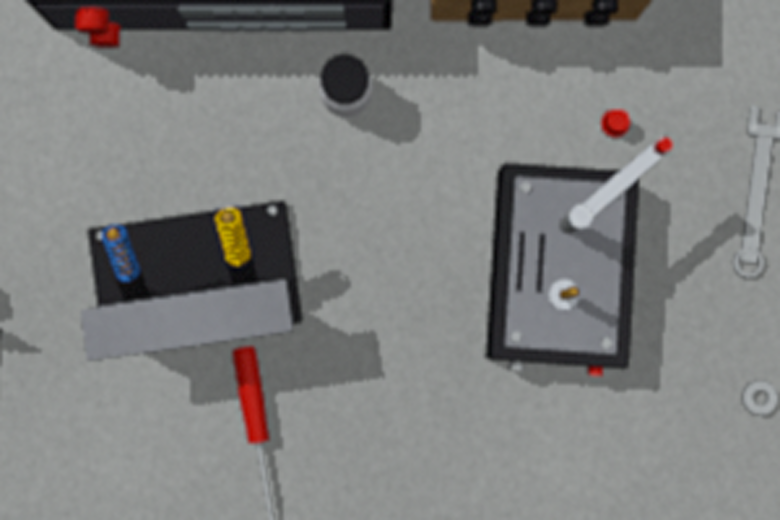

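The yellow spring hangs on the right (-y) peg, with its tip near (183, 268) in the top view. The blue one is on the left peg. The rod is near (213, 398), and the keeper is open with its knob at about (155, 435). Next I'll triangulate these points.

```bash
cat > h.py <<'E'
import numpy as np, cv2
from scipy.optimize import least_squares
from scipy.spatial.transform import Rotation as R
from station import env
def proj(p,X):
    X=np.atleast_2d(X); V=np.array(p['view']); c=X@V[:3,:3].T+V[:3,3]
    return np.c_[p['fx']*c[:,0]/-c[:,2]+p['cx'], p['fy']*-c[:,1]/-c[:,2]+p['cy']]  # col,row
def ray(p,col,row):
    V=np.array(p['view']); d=np.array([(col-p['cx'])/p['fx'],-(row-p['cy'])/p['fy'],-1.])
    Rm=V[:3,:3]; return -Rm.T@V[:3,3], Rm.T@d
def atz(p,col,row,z):
    o,d=ray(p,col,row); return o+d*(z-o[2])/d[2]
def tri(obs,z=None):
    f=lambda X: np.concatenate([(proj(p,X)[0]-np.array(uv)) for p,uv in obs])
    r=least_squares(f,[0.6,0,0.1]); return r.x, r.fun
def both(): return env.camera("scene"),env.camera("top")
def crop(p,name,c,r,w=60,h=45,k=6):
    i=p['img'][max(0,r-h):r+h,max(0,c-w):c+w,::-1]
    cv2.imwrite(name,cv2.resize(i,None,fx=k,fy=k,interpolation=cv2.INTER_NEAREST))
E
python3 - <<'E'
from h import *
s,t=both()
for n in ["peg_left_tip","peg_right_tip","rod_tip","seat","pivot","knob","spring","spare"]:
    a=env.spot_point(s,n);b=env.spot_point(t,n)
    if a and b:
        for x in a[:2]:
            X,f=tri([(s,x['at'][::-1]),(t,b[0]['at'][::-1])]);print(n,X.round(4),f.round(1),round(x['confidence'],2),round(b[0]['confidence'],2))
    if b:
        z={'rod_tip':.132,'seat':.064,'pivot':.14,'knob':.155}.get(n)
        if z: print('  top@z',atz(t,*b[0]['at'][::-1],z).round(4), 'scene@z',atz(s,*a[0]['at'][::-1],z).round(4) if a else '')
for p,n in ((s,'s'),(t,'t')):
    m=env.silhouettes(p,'spring')
    for q in m[:2]: 
        print(n,q['extent'],q['confidence'],q['mask'].sum())
    if m: np.save(f'mask_{n}.npy',m[0]['mask'])
crop(s,'pics/sp_s.png',348,180);crop(t,'pics/sp_t.png',268,195)
crop(s,'pics/u_s.png',278,245);crop(t,'pics/u_t.png',405,195)
E
```

```text
peg_left_tip [0.6199 0.2431 0.1435] [-0.3  0.  -0.1 -0.2] 0.58 0.81
peg_right_tip [0.6287 0.1479 0.1327] [-1.6  0.2 -0.8 -0.9] 0.75 0.69
rod_tip [ 0.5508 -0.1898  0.1312] [0.9 0.  0.5 0.6] 0.69 0.63
  top@z [ 0.5521 -0.1884  0.132 ] scene@z [ 0.549  -0.1921  0.132 ]
seat [ 0.5585 -0.1877  0.0672] [-0.8 -0.  -0.4 -0.5] 0.89 0.64
  top@z [ 0.5574 -0.1892  0.064 ] scene@z [ 0.5585 -0.1845  0.064 ]
pivot [ 0.6347 -0.2008  0.1424] [0.4 0.  0.2 0.2] 0.85 0.74
  top@z [ 0.6355 -0.2007  0.14  ] scene@z [ 0.6325 -0.2002  0.14  ]
knob [ 0.6887 -0.2704  0.1578] [-1.  -0.  -0.6 -0.6] 0.62 0.83
  top@z [ 0.6876 -0.2723  0.155 ] scene@z [ 0.6893 -0.2671  0.155 ]
spring [0.6058 0.1442 0.1024] [ 0.8 -0.1  0.4  0.4] 0.48 0.72
spring [0.6143 0.1483 0.1804] [-10.7   1.2  -5.1  -5.8] 0.48 0.72
spare [ 0.7103 -0.1365  0.4389] [-43.    2.6 -21.2 -23.6] 0.51 0.74
s [239.8, 216.5, 312.2, 286.0] 0.68 2867
s [339.8, 172.8, 357.0, 187.7] 0.39 96
t [260.8, 183.3, 276.5, 201.7] 0.42 149
```

View pics/sp_s.png

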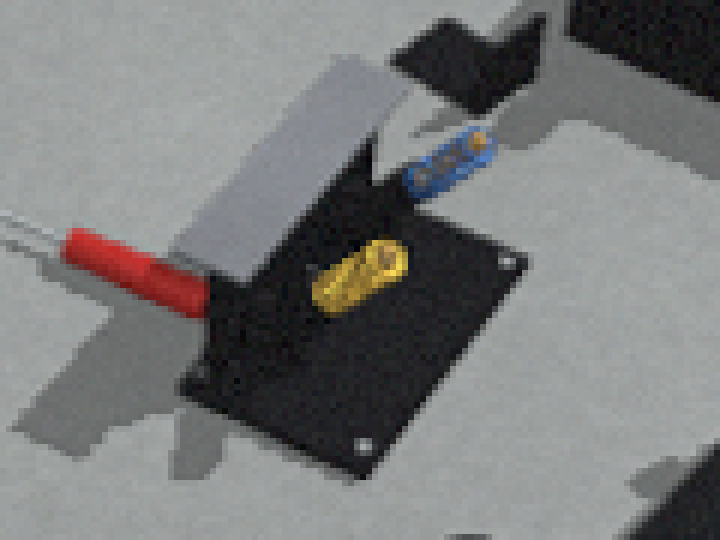

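View pics/sp_t.png

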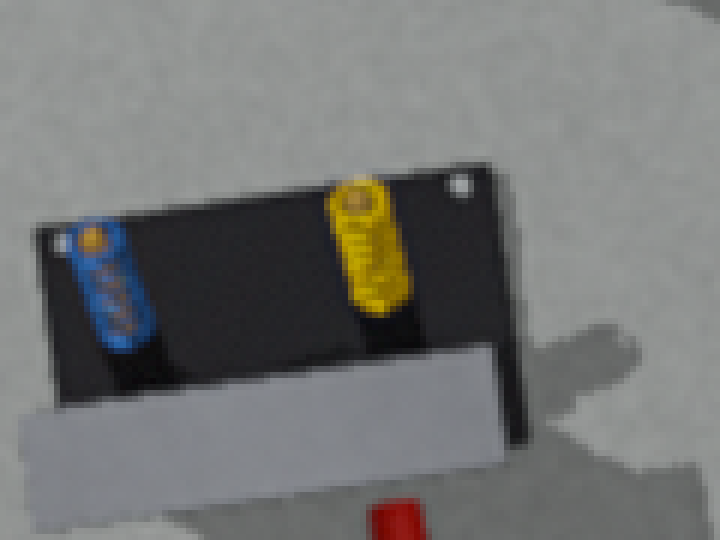

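View pics/u_s.png

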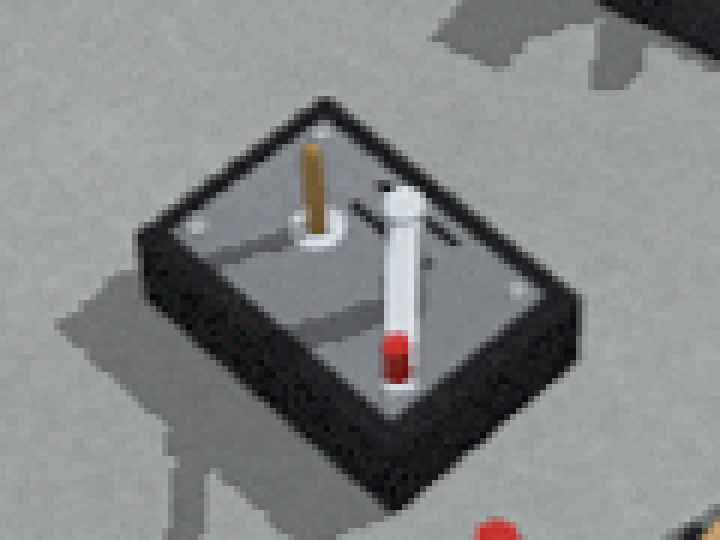

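View pics/u_t.png

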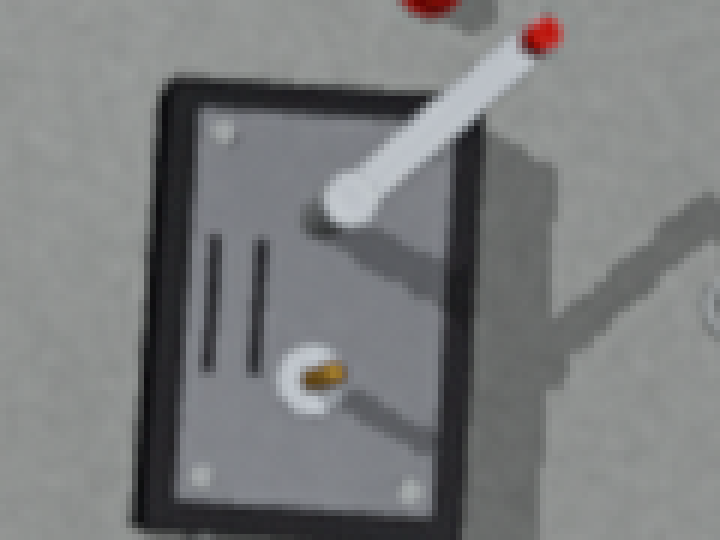

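```bash
cat >> h.py <<'E'
def cylpts(c,ax,r=.012,L=.060,n=40):
    ax=ax/np.linalg.norm(ax); u=np.cross(ax,[0,1,0.]);u/=np.linalg.norm(u);v=np.cross(ax,u)
    a=np.linspace(0,2*np.pi,n,endpoint=False); ring=r*(np.cos(a)[:,None]*u+np.sin(a)[:,None]*v)
    return np.r_[c+ax*L/2+ring,c-ax*L/2+ring]
def hullmask(p,P,S=8):
    uv=proj(p,P); h=cv2.convexHull(((uv+0.5)*S*1.).astype(np.float32))
    x0,y0=np.floor(uv.min(0)).astype(int)-3; x1,y1=np.ceil(uv.max(0)).astype(int)+4
    im=np.zeros(((y1-y0)*S,(x1-x0)*S),np.uint8)
    cv2.fillConvexPoly(im,(h[:,0]-np.array([x0,y0])*S).round().astype(np.int32),255)
    sm=cv2.resize(im,(x1-x0,y1-y0),interpolation=cv2.INTER_AREA)/255.
    out=np.zeros((400,640)); out[y0:y1,x0:x1]=sm; return out
def yellow(p,box=None):
    h=cv2.cvtColor(p['img'],cv2.COLOR_RGB2HSV); m=((h[...,0]>=18)&(h[...,0]<=36)&(h[...,1]>110)&(h[...,2]>45)).astype(np.uint8)
    if box is not None:
        z=np.zeros_like(m); c0,r0,c1,r1=box; z[r0:r1,c0:c1]=m[r0:r1,c0:c1]; m=z
    return cv2.morphologyEx(m,cv2.MORPH_CLOSE,np.ones((3,3)))
E
python3 - <<'E'
from h import *
from scipy.optimize import minimize
s,t=both()
ms=yellow(s,(330,165,370,195)); mt=yellow(t,(255,170,285,210)); print(ms.sum(),mt.sum())
for m in(ms,mt):
    print(np.argwhere(m).min(0),np.argwhere(m).max(0))
def ax(yaw,tilt=np.radians(35)): return np.array([np.sin(tilt)*np.cos(yaw),np.sin(tilt)*np.sin(yaw),np.cos(tilt)])
def cost(q,w=(1,1)):
    P=cylpts(q[:3],ax(q[3])); return w[0]*np.abs(hullmask(s,P)-ms).sum()+w[1]*np.abs(hullmask(t,P)-mt).sum()
for w in((1,1),(1,.0),(0,1.)):
  best=None
  for z in(.09,.1,.11):
    r=minimize(cost,[.606,.144,z,.1],args=(w,),method='Nelder-Mead',options=dict(initial_simplex=np.array([.606,.144,z,.1])+np.r_[np.zeros((1,4)),np.diag([.006,.006,.008,.15])],xatol=1e-5))
    if best is None or r.fun<best.fun: best=r
  print(w,best.x.round(4),best.fun)
# unit
obs=[(s,'rod',(269.7,224.0)),(t,'rod',(400.5,211.7))]
for p in(s,t):
    for n in ['rod_tip','seat','pivot','knob']:
        a=env.spot_point(p,n)
        if a: obs.append((p,n,a[0]['at'][::-1])); 
def pts(q):
    x,y,yaw,th=q; d=np.array([np.cos(yaw),np.sin(yaw)]); pv=np.array([x,y])+.07*d
    k=pv+.1*np.array([np.cos(yaw+np.pi+th),np.sin(yaw+np.pi+th)])
    return dict(rod=[x,y,.132],rod_tip=[x,y,.132],seat=[x,y,.064],pivot=[*pv,.14],knob=[*k,.155])
f=lambda q:np.concatenate([proj(p,pts(q)[n])[0]-np.array(uv) for p,n,uv in obs])
r=least_squares(f,[.555,-.19,0,2.2],loss='soft_l1');print(r.x.round(4)); 
for (p,n,uv),e in zip(obs,f(r.x).reshape(-1,2)): print(n,np.array(uv).round(1),e.round(1))
print({k:np.round(v,4) for k,v in pts(r.x).items()})
# unit plate bolts/outline corners top (z=.06)
for c in [(345+175/6,150+80/6),(345+487/6,150+100/6),(345+465/6,150+540/6)]: print(atz(t,*c,.06).round(4))
# stand corners at z? base, ledge corners at .116
for c in [(205+20/6,150+410/6),(208+497/6,150+345/6),(208+505/6,150+462/6),(208+30/6,150+532/6)]: print('ledge',atz(t,c[0]-.5,c[1]-.5,.116).round(4))
E
```

```text
125 233
[175 340] [187 355]
[180 262] [202 276]
(1, 1) [0.6115 0.1351 0.107  0.2074] 43.24313725490197
(1, 0.0) [0.6056 0.1426 0.0962 0.2994] 14.047058823529412
(0, 1.0) [0.611  0.1345 0.1121 0.1681] 26.599999999999998
[ 0.554  -0.1919 -0.0782  2.3654]
rod [269.7 224. ] [-1.2 -0.9]
rod [400.5 211.7] [0.4 1.6]
rod_tip [267.4 223.1] [ 1.1 -0. ]
seat [268.3 235.9] [1.4 0.8]
pivot [283.6 235.5] [ 0.3 -1.3]
knob [282.8 257.9] [-0.   0.8]
rod_tip [402.  215.1] [-1.1 -1.8]
seat [394.  215.7] [ 3.  -1.3]
pivot [402.8 181.7] [0.6 3.1]
knob [435.6 156.9] [-0.4  0.3]
{'rod': array([ 0.554 , -0.1919,  0.132 ]), 'rod_tip': array([ 0.554 , -0.1919,  0.132 ]), 'seat': array([ 0.554 , -0.1919,  0.064 ]), 'pivot': array([ 0.6238, -0.1974,  0.14  ]), 'knob': array([ 0.6895, -0.2728,  0.155 ])}
[ 0.6879 -0.134   0.06  ]
[ 0.6792 -0.2698  0.06  ]
[ 0.4879 -0.258   0.06  ]
ledge [0.5431 0.2871 0.116 ]
ledge [0.5703 0.0812 0.116 ]
ledge [0.5217 0.0777 0.116 ]
ledge [0.4925 0.2747 0.116 ]
```

Run:
```python
from h import *
from scipy.optimize import minimize
s,t=both()
obs=[(s,0,(367.5,158.3)),(s,1,(352,177.8)),(t,0,(223,189.2)),(t,1,(267,182.8))]
def tips(q):
    x,y,z,yaw=q; d=np.array([-np.sin(yaw),np.cos(yaw),0])*.055; c=np.array([x,y,z]); return [c+d,c-d]
f=lambda q:np.concatenate([proj(p,tips(q)[n])[0]-np.array(uv) for p,n,uv in obs])
r=least_squares(f,[.62,.19,.13,.12]);print(r.x.round(4),f(r.x).round(1)); tp=tips(r.x)[1];yaw=r.x[3]
a=np.array([np.sin(.6109)*np.cos(yaw),np.sin(.6109)*np.sin(yaw),np.cos(.6109)])
print('tips',np.round(tips(r.x),4),'axis',a.round(3),'spring centre',(tp-.036*a).round(4))
# silhouettes with fixed yaw
ms=yellow(s,(330,165,370,195)); mt=yellow(t,(255,170,285,210))
def cost(q,w):
    P=cylpts(q[:3],a); return w[0]*np.abs(hullmask(s,P)-ms).sum()+w[1]*np.abs(hullmask(t,P)-mt).sum()
for w in((1,1),(1,0),(0,1)):
    x0=tp-.036*a
    b=min((minimize(cost,x0,args=(w,),method='Nelder-Mead',options=dict(initial_simplex=x0+np.r_[np.zeros((1,3)),sg*np.diag([.005,.005,.008])],xatol=1e-5)) for sg in(1,-1)),key=lambda r:r.fun)
    print(w,b.x.round(4),b.fun, 'tip from it',(b.x+.036*a).round(4))
c=b.x
im=[]
for p,m,o in((s,ms,(318,160)),(t,mt,(238,170))):
    k=14; i=cv2.resize(p['img'][o[1]:o[1]+42,o[0]:o[0]+56,::-1].copy(),None,fx=k,fy=k,interpolation=cv2.INTER_NEAREST)
    for cc,col in(((tp-.036*a),(255,0,255)),(minimize(cost,x0,args=((1,1),),method='Nelder-Mead').x,(0,255,0))):
        h=cv2.convexHull(proj(p,cylpts(cc,a)).astype(np.float32))[:,0]
        cv2.polylines(i,[((h+.5-np.array(o))*k).astype(np.int32)],True,col,2)
    im.append(cv2.resize(i,(400,300)))
cv2.imwrite('pics/fit.png',np.hstack(im))
```

```text
[0.6209 0.1922 0.1309 0.1456] [ 0.3  0.3  0.6 -0.4  0.2  0.2  0.2  0.2]
tips [[0.6129 0.2466 0.1309]
 [0.6288 0.1377 0.1309]] axis [0.568 0.083 0.819] spring centre [0.6084 0.1347 0.1014]
(1, 1) [0.6114 0.1347 0.1068] 44.450980392156865 tip from it [0.6318 0.1376 0.1363]
(1, 0) [0.6087 0.1381 0.1024] 16.007843137254902 tip from it [0.6292 0.1411 0.1318]
(0, 1) [0.6118 0.1352 0.1046] 28.227450980392156 tip from it [0.6322 0.1382 0.1341]
```

View pics/fit.png

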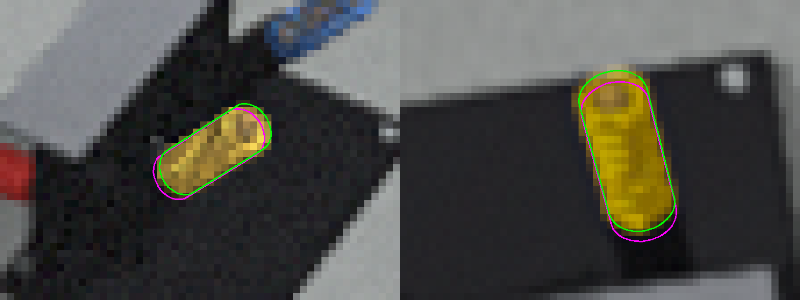

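```bash
cat >> h.py <<'E'
def toolR(yaw,back):  # tool x horizontal-forward dir yaw, tool z tilted 'back' rad toward robot from down
    h=np.array([np.cos(yaw),np.sin(yaw),0]); z=-np.sin(back)*h-np.cos(back)*np.array([0,0,1.]); 
    x=np.cos(back)*h-np.sin(back)*np.array([0,0,1.]); y=np.cross(z,x); return np.c_[x,y,z]
def now():
    s=env.state(); return s['position'],R.from_quat(s['ee_rot']).as_matrix(),s
def rel(tcp,Rt,base=None):
    p,R0,_=now() if base is None else (*base,None)
    return np.r_[(R0.T@(np.array(tcp)-p)*1000).round(1), R.from_matrix(R0.T@Rt).as_rotvec().round(4)]
E
python3 - <<'E'
from h import *
Rt=toolR(.1456,np.radians(12)); G=np.array([.6144,.1365,.110])
print(now()[1].round(3)); print(Rt.round(3))
T=G+.019*Rt[:,2]; pre=T-.09*Rt[:,2]
print(T,pre); print(rel(pre,Rt)); print(R.from_matrix(Rt).as_quat())
E
```

```text
[[ 0.904  0.428 -0.   ]
 [ 0.428 -0.904 -0.   ]
 [-0.     0.    -1.   ]]
[[ 0.968  0.145 -0.206]
 [ 0.142 -0.989 -0.03 ]
 [-0.208  0.    -0.978]]
[0.61049148 0.13592686 0.0914152 ] [0.62900554 0.13864172 0.17944848]
[ 6.278e+02 -5.558e+02  3.450e+01  3.110e-02 -2.079e-01  2.961e-01]
[ 0.99188766  0.07233726 -0.10425159  0.00760295]
```

Emit:
step_arm --moves '[300, -265, 0, 0.015, -0.1, 0.15, 91, 628, -556, 34, 0.031, -0.208, 0.296, 60, 628, -556, 34, 0.031, -0.208, 0.296, 60, 628, -556, 34, 0.031, -0.208, 0.296, 60, 628, -556, 34, 0.031, -0.208, 0.296, 60, 628, -556, 34, 0.031, -0.208, 0.296, 60, 628, -556, 34, 0.031, -0.208, 0.296, 60, 628, -556, 34, 0.031, -0.208, 0.296, 60, 628, -556, 34, 0.031, -0.208, 0.296, 60, 628, -556, 34, 0.031, -0.208, 0.296, 60, 628, -556, 34, 0.031, -0.208, 0.296, 60, 628, -556, 34, 0.031, -0.208, 0.296, 60, 628, -556, 34, 0.031, -0.208, 0.296, 60, 628, -556, 34, 0.031, -0.208, 0.296, 60, 628, -556, 34, 0.031, -0.208, 0.296, 60, 628, -556, 34, 0.031, -0.208, 0.296, 60, 628, -556, 34, 0.031, -0.208, 0.296, 60, 628, -556, 34, 0.031, -0.208, 0.296, 60, 628, -556, 34, 0.031, -0.208, 0.296, 60, 628, -556, 34, 0.031, -0.208, 0.296, 60]' --force 20

```text
time_s: 4.37
position: [0.6201, 0.1187, 0.181]
ee_rot: [0.992, 0.072, -0.104, 0.008]
contact_force: [0.5, 0.1, 0.6]
gripper_width: 0.654
```

Run:
```python
from h import *
Rt=toolR(.1456,np.radians(12)); G=np.array([.6144,.1365,.110])
print(rel(G+.019*Rt[:,2],Rt),rel(G-.071*Rt[:,2],Rt), now()[2]['joint_pos'].round(3))
s,t=both()
crop(s,'pics/a_s.png',348,175,66,50);crop(t,'pics/a_t.png',268,190,66,50)
a=cv2.imread('pics/a_s.png');b=cv2.imread('pics/a_t.png');cv2.imwrite('pics/a.png',cv2.resize(np.hstack([a,b]),(800,303)))
```

```text
[ 1.18e+01 -1.85e+01  8.91e+01  2.00e-04 -1.00e-04  3.00e-04] [ 1.18e+01 -1.85e+01 -9.00e-01  2.00e-04 -1.00e-04  3.00e-04] [1.520e-01 4.030e-01 1.779e+00 1.000e-03 1.168e+00 1.576e+00]
```

View pics/a.png

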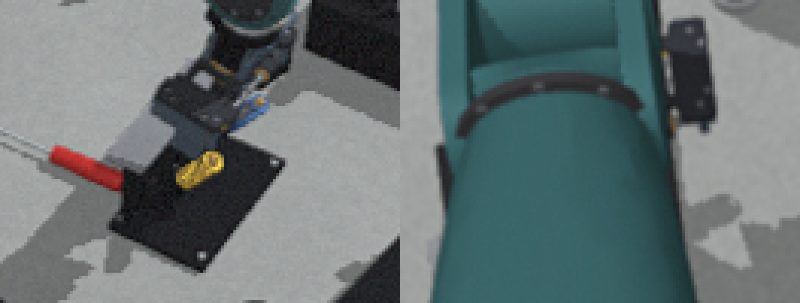

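Emit:
step_arm --moves '[12, -18, 0, 0, 0, 0, 60, 12, -18, 0, 0, 0, 0, 60, 12, -18, 0, 0, 0, 0, 60]'

```text
time_s: 4.72
position: [0.6285, 0.1362, 0.1782]
ee_rot: [0.992, 0.073, -0.104, 0.008]
contact_force: [-0.2, -0.8, 0.1]
gripper_width: 0.657
```

Run:
```python
from h import *
Rt=toolR(.1456,np.radians(12)); G=np.array([.6144,.1365,.110])
print(rel(G+.019*Rt[:,2],Rt),now()[0])
s=env.camera("scene"); crop(s,'pics/b.png',345,165,50,40,8)
# expected jaw plane check
p,R0,_=now()
for d in(-.03,0,.03): print(proj(s,p+R0[:,1]*d).round(1))
```

```text
[ 6.00e-01 -2.40e+00  8.86e+01  4.00e-04  4.00e-04  9.00e-04] [0.6284897  0.13618112 0.1782495 ]
[[357.5 162.2]]
[[353.1 167.5]]
[[348.7 172.9]]
```

View pics/b.png

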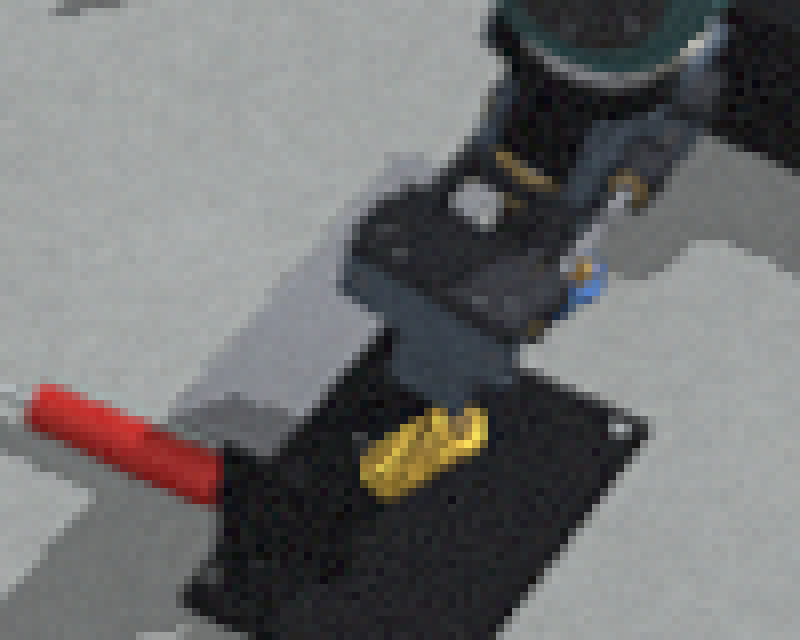

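Emit:
step_arm --moves '[0, -2, 30, 0, 0, 0, 60, 0, -2, 60, 0, 0, 0, 60, 0, -2, 75, 0, 0, 0, 60, 0, -2, 88, 0, 0, 0, 60, 0, -2, 88, 0, 0, 0, 60, 0, -2, 88, 0, 0, 0, 60]'

```text
time_s: 5.27
position: [0.6104, 0.135, 0.0928]
ee_rot: [0.992, 0.072, -0.104, 0.008]
contact_force: [-0.4, 0.0, 0.1]
gripper_width: 0.657
```

Run:
```python
from h import *
Rt=toolR(.1456,np.radians(12)); G=np.array([.6144,.1365,.110])
print(rel(G+.019*Rt[:,2],Rt),now()[0])
s=env.camera("scene"); crop(s,'pics/c.png',345,172,50,40,8)
```

```text
[ 5.0e-01 -9.0e-01  1.3e+00  1.0e-04  3.0e-04 -3.0e-04] [0.61042097 0.13502009 0.09275359]
```

View pics/c.png

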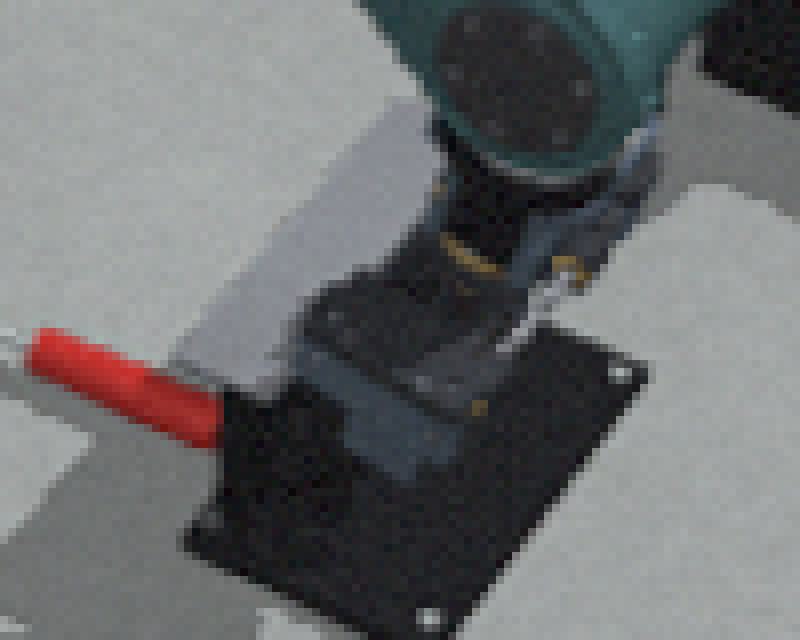

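Emit:
step_arm --moves '[0, 0, 0, 0, 0, 0, 10, 0, 0, 0, 0, 0, 0, 10, 0, 0, 0, 0, 0, 0, 10, 0, 0, 0, 0, 0, 0, 10, 0, 0, 0, 0, 0, 0, 10, 0, 0, 0, 0, 0, 0, 10]' --force 25

```text
time_s: 5.82
position: [0.6103, 0.1353, 0.0926]
ee_rot: [0.992, 0.072, -0.104, 0.008]
contact_force: [0.5, -1.0, 2.2]
gripper_width: 0.265
```

Run:
```python
from h import *
yaw=.1456; a=np.array([np.sin(.6109)*np.cos(yaw),np.sin(.6109)*np.sin(yaw),np.cos(.6109)])
p,R0,s=now(); print((R0.T@a).round(4), s['gripper_width'],s['contact_force'],s['ft_torque'],s['joint_pos'].round(3))
```

```text
[ 3.909e-01  2.000e-04 -9.204e-01] 0.2647171529286306 [ 0.54014698 -0.96407747  2.1539987 ] [-0.05181852 -0.06121218  0.0608974 ] [0.178 0.509 1.816 0.008 1.026 1.599]
```

Emit:
step_arm --moves '[4, 0, -9, 0, 0, 0, 10, 8, 0, -18, 0, 0, 0, 10, 12, 0, -28, 0, 0, 0, 10]'

```text
time_s: 6.07
position: [0.628, 0.1379, 0.1182]
ee_rot: [0.992, 0.072, -0.105, 0.008]
contact_force: [-0.6, 0.4, -0.8]
gripper_width: 0.261
```

Emit:
step_arm --moves '[7, 0, -17, 0, 0, 0, 10, 14, 0, -34, 0, 0, 0, 10, 22, 0, -52, 0, 0, 0, 10, 24, 0, -70, 0, 0, 0, 10, 24, 0, -100, 0, 0, 0, 10, 24, 0, -100, 0, 0, 0, 10]'

```text
time_s: 6.57
position: [0.6753, 0.145, 0.2166]
ee_rot: [0.992, 0.072, -0.1, 0.007]
contact_force: [0.9, 1.2, 0.1]
gripper_width: 0.264
```

Run:
```python
from h import *
print(now()[0],now()[2]['contact_force'])
s=env.camera("scene"); crop(s,'pics/d.png',345,150,66,50,6)
```

```text
[0.67530298 0.14498867 0.21660495] [0.90043609 1.16652183 0.12127503]
```

View pics/d.png

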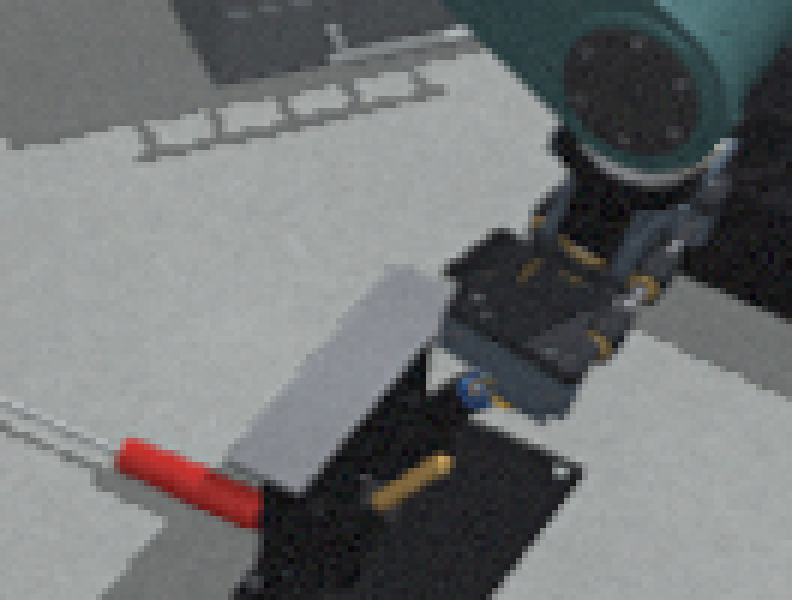

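Run:
```python
from h import *
Rt=toolR(-.33,np.radians(-23)); G=np.array([.554,-.192,.215])
print(rel(G+.019*Rt[:,2],Rt), (G+.019*Rt[:,2]).round(4), now()[2]['joint_pos'].round(2))
```

```text
[-1.545e+02  3.192e+02  4.880e+01 -4.790e-02  5.932e-01  4.805e-01] [ 0.561  -0.1944  0.1975] [0.18 0.45 1.64 0.01 1.25 1.6 ]
```

Emit:
step_arm --moves '[-50, 106, 0, -0.012, 0.12, 0.1, 10, -100, 212, 10, -0.03, 0.3, 0.25, 10, -154, 319, 49, -0.048, 0.593, 0.48, 10, -154, 319, 49, -0.048, 0.593, 0.48, 10, -154, 319, 49, -0.048, 0.593, 0.48, 10, -154, 319, 49, -0.048, 0.593, 0.48, 10, -154, 319, 49, -0.048, 0.593, 0.48, 10, -154, 319, 49, -0.048, 0.593, 0.48, 10, -154, 319, 49, -0.048, 0.593, 0.48, 10, -154, 319, 49, -0.048, 0.593, 0.48, 10, -154, 319, 49, -0.048, 0.593, 0.48, 10, -154, 319, 49, -0.048, 0.593, 0.48, 10, -154, 319, 49, -0.048, 0.593, 0.48, 10, -154, 319, 49, -0.048, 0.593, 0.48, 10, -154, 319, 49, -0.048, 0.593, 0.48, 10, -154, 319, 49, -0.048, 0.593, 0.48, 10]'

```text
time_s: 7.95
position: [0.5588, -0.194, 0.1942]
ee_rot: [0.967, -0.16, 0.194, 0.034]
contact_force: [-0.2, 0.5, -1.2]
gripper_width: 0.263
```

Run:
```python
from h import *
Rt=toolR(-.33,np.radians(-23)); G=np.array([.554,-.192,.215])
print(rel(G+.019*Rt[:,2],Rt), now()[0], now()[2]['contact_force'],now()[2]['joint_pos'].round(2))
s,t=both()
crop(s,'pics/e_s.png',278,220,50,40);crop(t,'pics/e_t.png',405,200,50,40)
a=cv2.imread('pics/e_s.png');b=cv2.imread('pics/e_t.png');cv2.imwrite('pics/e.png',cv2.resize(np.hstack([a,b]),(800,320)))
cv2.imwrite('pics/e_full.png',np.hstack([cv2.resize(p['img'][:,:,::-1],(400,250),interpolation=cv2.INTER_AREA) for p in(s,t)]))
for p in(s,t):
    m=yellow(p,(230,140,330,290) if p is s else (340,140,460,260)); w=np.argwhere(m); print(m.sum(), w.min(0),w.max(0))
```

```text
[ 3.3e+00 -3.0e-01 -2.2e+00  2.4e-03  5.6e-03  2.8e-03] [ 0.55881793 -0.19396861  0.19423538] [-0.23035264  0.52791059 -1.15011761] [-0.38  0.1   2.18  0.04  0.47  1.49]
226 [177 245] [238 273]
46 [205 395] [221 426]
```

View pics/e.png

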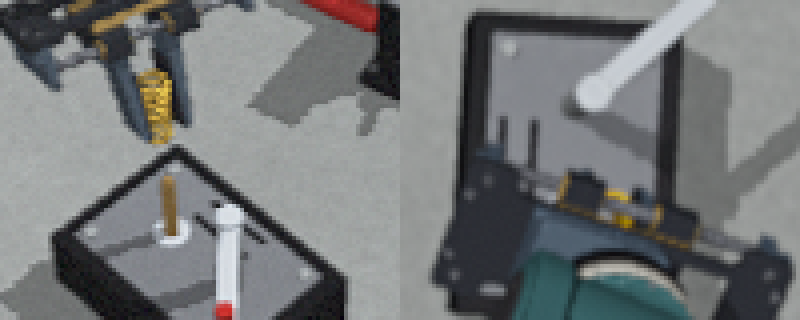

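View pics/e_full.png

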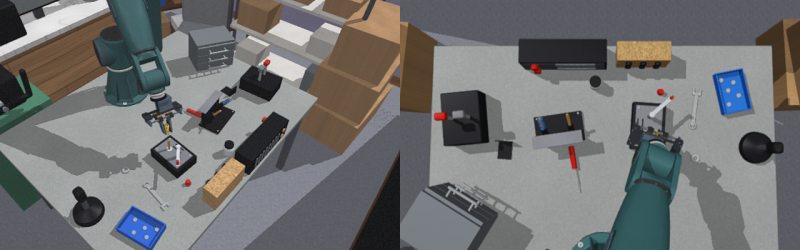

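```bash
cat > ov.py <<'E'
from h import *
import sys
def overlay(s,rod,spc,ax,name,c0=240,r0=165,w=60,h=80,k=7):
    i=cv2.resize(s['img'][r0:r0+h,c0:c0+w,::-1].copy(),None,fx=k,fy=k,interpolation=cv2.INTER_NEAREST)
    def poly(P,col):
        hh=cv2.convexHull(proj(s,P).astype(np.float32))[:,0]; cv2.polylines(i,[((hh+.5-np.array([c0,r0]))*k).astype(np.int32)],True,col,1)
    poly(cylpts(np.array([*rod,.095]),np.array([0,0,1.]),r=.006,L=.062),(255,0,255))
    poly(cylpts(np.array([*rod,.062]),np.array([0,0,1.]),r=.015,L=.004),(255,0,255))
    if spc is not None: poly(cylpts(spc,ax),(0,255,0))
    cv2.imwrite(name,i)
E
python3 - <<'E'
from ov import *
p,R0,st=now(); s=env.camera('scene'); 
o,d=ray(s,260,220);print('cam',o.round(3))
G=p-.019*R0[:,2]; a0=np.array([.3909,0,-.9204]); a=R0@a0; print('G',G.round(4),'axis',a.round(4))
overlay(s,(.554,-.192),G-.006*a,a,'pics/f.png')
E
```

```text
cam [ 1.272 -0.849  1.308]
G [ 0.5518 -0.1918  0.2118] axis [0.0065 0.0012 0.9999]
```

View pics/f.png

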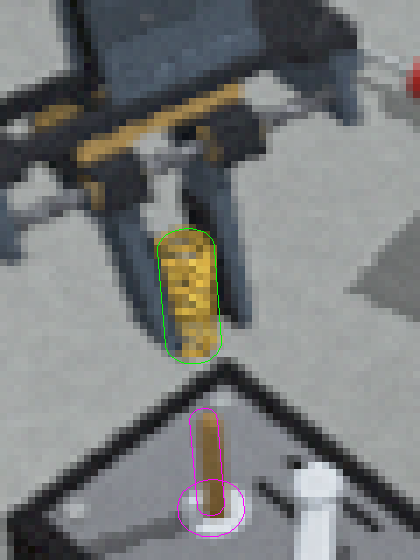

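Run:
```python
from h import *
s=env.camera('scene')
for c,r,z in [(240+208/7-.5,165+412/7-.5,.132),(240+214/7-.5,165+511/7-.5,.064)]:
    print(atz(s,c,r,z).round(4))
from scipy.optimize import minimize
p,R0,st=now(); G=p-.019*R0[:,2]; 
m=yellow(s,(255,190,280,222)).astype(float)
print(m[190:222,258:276].sum(1), )
# col centroid/edges per row vs model
def mod(dx,tl,ds):
    a=R0@R.from_rotvec([0,tl,0]).apply([.3909,0,-.9204]); return hullmask(s,cylpts(G+R0[:,0]*dx+ds*a,a))
gray=s['img'].astype(int)
yel=(gray[...,0]+gray[...,1]-2*gray[...,2])
for r in range(196,218,2): print(r,yel[r,258:278])
M=mod(0,0,-.006)
for r in range(196,218,4): w=np.where(M[r]>.5)[0]; print(r,w.min(),w.max())
```

```text
[ 0.5564 -0.1912  0.132 ]
[ 0.5573 -0.1935  0.064 ]
[0. 0. 0. 0. 0. 0. 0. 0. 6. 8. 9. 9. 8. 8. 7. 7. 7. 7. 6. 6. 6. 5. 5. 5.
 4. 4. 0. 0. 0. 0. 0. 0.]
196 [-26 -33 -14  -5  -4  -5  -4  -7 -10  -6  -9 -12 -17 -36 -37 -28  -4   1
  -4  -4]
198 [-35 -35 -30 -10  26 110 179 172 140 178 166  87 -15 -29 -35 -34 -10   0
  -5   2]
200 [-31 -37 -30 -30  89 113 169 192 217 184 130 191 143 -22 -32 -36 -18  -6
   1  -4]
202 [-22 -38 -38 -41 -15 208 243 177 184 260 251 248 167 -18 -32 -36 -28  -7
   0  -2]
204 [-22 -22 -34 -35 -35  64 206 195 176 228 205 231 162 -18 -13 -30 -41  -9
   1   3]
206 [-21 -17 -32 -42 -46 -18 186 223 229 208 175 171 106 -14  -3 -28 -37 -21
  -2  -1]
208 [ -9 -24 -16 -31 -38 -35  60 152 135 127 238 227 107   0  -3 -11 -34 -22
  -2   0]
210 [ -8 -17 -20 -28 -37 -46  -9 120 140 169 190 171  72  13  -3  -4 -28 -25
  -5   0]
212 [ -2  -4  -8 -15 -27 -41 -35  44 147 191 125 176 138  10  -8   2  -1  -1
  -2  -1]
214 [ -4   0  -1  -3  -5 -16 -47 -33 124 112 102 196  92   4  -5  -2  -1  -4
  -2  -2]
216 [ -4  -1  -4  -4  -2  -3  -7  -1  33  25   9  -2 -11  -4   0  -2  -4  -2
   0  -2]Traceback (most recent call last):
  File "<stdin>", line 16, in <module>
    return umr_minimum(a, axis, None, out, keepdims, initial, where)
ValueError: zero-size array to reduction operation minimum which has no identity
```

Run:
```python
from h import *
Rt=toolR(.35,np.radians(-25)); G=np.array([.557,-.192,.192])
print(rel(G+.019*Rt[:,2],Rt), (G+.019*Rt[:,2]).round(4))
```

```text
[-3.9    -6.9    19.4     0.2774  0.04   -0.62  ] [ 0.5645 -0.1892  0.1748]
```

Emit:
step_arm --moves '[-4, -7, 0, 0.1, 0.02, -0.3, 10, -4, -7, 0, 0.277, 0.04, -0.62, 10, -4, -7, 0, 0.277, 0.04, -0.62, 10, -4, -7, 0, 0.277, 0.04, -0.62, 10, -4, -7, 0, 0.277, 0.04, -0.62, 10, -4, -7, 0, 0.277, 0.04, -0.62, 10, -4, -7, 19, 0.277, 0.04, -0.62, 10, -4, -7, 19, 0.277, 0.04, -0.62, 10, -4, -7, 19, 0.277, 0.04, -0.62, 10, -4, -7, 19, 0.277, 0.04, -0.62, 10]'

```text
time_s: 8.98
position: [0.564, -0.1891, 0.1753]
ee_rot: [0.962, 0.169, 0.213, -0.037]
contact_force: [0.3, 0.6, -0.5]
gripper_width: 0.262
```

Run:
```python
from ov import *
Rt=toolR(.35,np.radians(-25)); G=np.array([.557,-.192,.192])
p,R0,st=now(); print(rel(G+.019*Rt[:,2],Rt),p,st['joint_pos'].round(2),st['contact_force'])
s,t=both(); G=p-.019*R0[:,2]; a=np.array([0,0,1.])
overlay(s,(.557,-.192),G-.006*a,a,'pics/g1.png'); overlay(t,(.557,-.192),G-.006*a,a,'pics/g2.png',c0=370,r0=165)
cv2.imwrite('pics/g.png',np.hstack([cv2.imread('pics/g1.png')[:,:400],cv2.imread('pics/g2.png')[:,:400]]))
```

```text
[ 0.2     0.3     0.6     0.001   0.0008 -0.0027] [ 0.56401921 -0.18911736  0.17528216] [-0.51  0.18  2.14  0.59  0.61  0.26] [ 0.34979368  0.56263264 -0.53530938]
```

View pics/g.png

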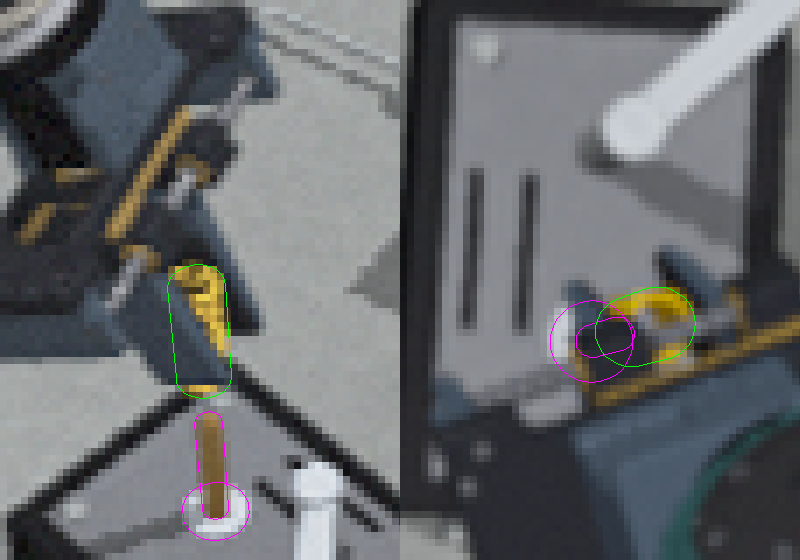

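Run:
```python
from h import *
p,R0,st=now(); d=R0.T@np.array([0,0,-1.]); 
for k in(20,40,60,80,90): print(k,(d*k).round(1))
```

```text
20 [-8.5 -0.  18.1]
40 [-16.9  -0.   36.3]
60 [-25.4  -0.   54.4]
80 [-33.8  -0.1  72.5]
90 [-38.   -0.1  81.6]
```

Emit:
step_arm --moves '[-4.2, 0, 9, 0, 0, 0, 10, -8.5, 0, 18.1, 0, 0, 0, 10, -11, 0, 23.6, 0, 0, 0, 10, -13.5, 0, 29, 0, 0, 0, 10, -15.2, 0, 32.6, 0, 0, 0, 10, -15.2, 0, 32.6, 0, 0, 0, 10]'

```text
time_s: 9.58
position: [0.5638, -0.189, 0.1379]
ee_rot: [0.962, 0.17, 0.212, -0.038]
contact_force: [-0.3, 0.2, -0.8]
gripper_width: 0.264
```

Run:
```python
from ov import *
p,R0,st=now(); print(p,st['joint_pos'].round(2),st['contact_force'],st['ft_torque'],(R0.T@[0,0,-1.]).round(3))
s,t=both(); G=p-.019*R0[:,2]; a=np.array([0,0,1.]); print(G)
overlay(s,(.557,-.192),G-.006*a,a,'pics/g1.png'); overlay(t,(.557,-.192),G-.006*a,a,'pics/g2.png',c0=370,r0=165)
cv2.imwrite('pics/h.png',np.hstack([cv2.imread('pics/g1.png')[:,:400],cv2.imread('pics/g2.png')[:,:400]]))
```

```text
[ 0.56375169 -0.18896573  0.1379165 ] [-0.51  0.24  2.16  0.66  0.55  0.18] [-0.25269342  0.19623349 -0.77098327] [-0.0649645   0.25753455 -0.03731119] [-0.421  0.001  0.907]
[ 0.55623368 -0.19172408  0.15514645]
```

View pics/h.png

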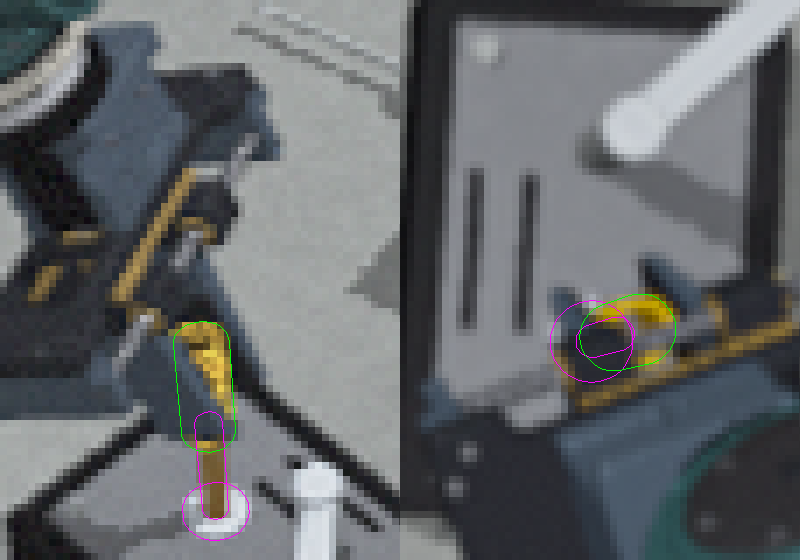

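Emit:
step_arm --moves '[-4.2, 0, 9.1, 0, 0, 0, 10, -8.4, 0, 18.1, 0, 0, 0, 10, -12.6, 0, 27.2, 0, 0, 0, 10, -16.8, 0, 36.3, 0, 0, 0, 10, -19.4, 0, 41.7, 0, 0, 0, 10, -19.4, 0, 41.7, 0, 0, 0, 10]'

```text
time_s: 10.18
position: [0.5639, -0.189, 0.0919]
ee_rot: [0.962, 0.17, 0.213, -0.038]
contact_force: [0.3, -0.2, -1.5]
gripper_width: 0.26
```

Run:
```python
from ov import *
p,R0,st=now(); print(p,st['joint_pos'].round(2),st['contact_force'],st['ft_torque'],(R0.T@[0,0,-1.]).round(3))
s,t=both(); G=p-.019*R0[:,2]; a=np.array([0,0,1.]); print(G)
overlay(s,(.557,-.192),G-.006*a,a,'pics/g1.png'); overlay(t,(.557,-.192),G-.006*a,a,'pics/g2.png',c0=370,r0=165)
cv2.imwrite('pics/i.png',np.hstack([cv2.imread('pics/g1.png')[:,:400],cv2.imread('pics/g2.png')[:,:400]]))
```

```text
[ 0.56387659 -0.18901768  0.09185967] [-0.51  0.33  2.16  0.76  0.48  0.06] [ 0.25577495 -0.18320149 -1.48663746] [0.04733616 0.17183893 0.08606391] [-0.422  0.001  0.907]
[ 0.55635393 -0.19177262  0.10908814]
```

View pics/i.png

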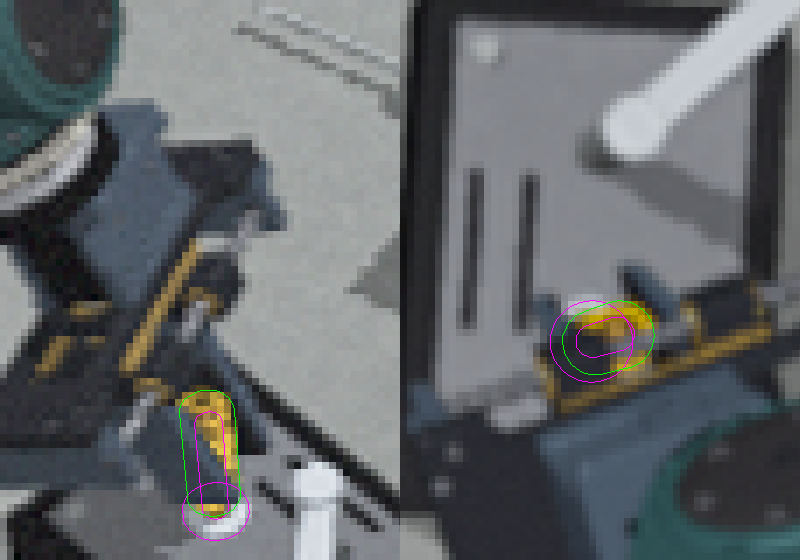

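Emit:
step_arm --moves '[-1.3, 0, 2.7, 0, 0, 0, 10, -2.1, 0, 4.5, 0, 0, 0, 10, -2.5, 0, 5.4, 0, 0, 0, 10]'

```text
time_s: 10.53
position: [0.5643, -0.1893, 0.0873]
ee_rot: [0.961, 0.17, 0.213, -0.037]
contact_force: [0.2, 0.9, -0.5]
gripper_width: 0.263
```

Emit:
step_arm --moves '[-0.4, 0, 0.9, 0, 0, 0, 10, -0.8, 0, 1.8, 0, 0, 0, 10, -0.8, 0, 1.8, 0, 0, 0, 10]'

```text
time_s: 10.78
position: [0.5643, -0.1892, 0.0852]
ee_rot: [0.961, 0.17, 0.213, -0.037]
contact_force: [0.7, 0.3, -0.6]
gripper_width: 0.265
```

Emit:
step_arm --moves '[-0.4, 0, 0.9, 0, 0, 0, 10, -0.8, 0, 1.8, 0, 0, 0, 10, -0.8, 0, 1.8, 0, 0, 0, 10]'

```text
time_s: 11.03
position: [0.5644, -0.1892, 0.0832]
ee_rot: [0.961, 0.17, 0.213, -0.037]
contact_force: [1.3, -0.1, 0.6]
gripper_width: 0.262
```

Emit:
step_arm --moves '[-0.4, 0, 0.9, 0, 0, 0, 10, -0.8, 0, 1.8, 0, 0, 0, 10, -0.8, 0, 1.8, 0, 0, 0, 10]'

```text
time_s: 11.28
position: [0.5644, -0.1892, 0.0812]
ee_rot: [0.961, 0.17, 0.213, -0.037]
contact_force: [1.7, 0.2, -0.2]
gripper_width: 0.26
```

Emit:
step_arm --moves '[-0.4, 0, 0.9, 0, 0, 0, 10, -0.8, 0, 1.8, 0, 0, 0, 10, -0.8, 0, 1.8, 0, 0, 0, 10]'

```text
time_s: 11.53
position: [0.565, -0.1892, 0.0802]
ee_rot: [0.961, 0.17, 0.214, -0.038]
contact_force: [-6.4, 2.4, 16.0]
gripper_width: 0.264
```

Emit:
step_arm --moves '[-0.4, 0, 0.9, 0, 0, 0, 10, -0.8, 0, 1.8, 0, 0, 0, 10, -0.8, 0, 1.8, 0, 0, 0, 10]'

```text
time_s: 11.78
position: [0.5657, -0.189, 0.0791]
ee_rot: [0.961, 0.17, 0.214, -0.038]
contact_force: [-4.7, 6.5, 26.4]
gripper_width: 0.264
```

Emit:
step_arm --moves '[0.7, 0, -1.5, 0, 0, 0, 10, 0.7, 0, -1.5, 0, 0, 0, 50, 0.7, 0, -1.5, 0, 0, 0, 50, 0.7, 0, -1.5, 0, 0, 0, 50, 0.7, 0, -1.5, 0, 0, 0, 50, 0.7, 0, -1.5, 0, 0, 0, 50]'

```text
time_s: 12.28
position: [0.5643, -0.1892, 0.0788]
ee_rot: [0.961, 0.17, 0.213, -0.038]
contact_force: [-0.5, 0.4, 0.2]
gripper_width: 0.547
```

Run:
```python
from ov import *
p,R0,st=now(); print(p,st['contact_force'],st['gripper_width'])
s,t=both(); a=np.array([0,0,1.]); c=np.array([.557,-.192,.094])
overlay(s,(.557,-.192),c,a,'pics/g1.png'); overlay(t,(.557,-.192),c,a,'pics/g2.png',c0=370,r0=165)
cv2.imwrite('pics/j.png',np.hstack([cv2.imread('pics/g1.png')[:,:400],cv2.imread('pics/g2.png')[:,:400]]))
```

```text
[ 0.56434005 -0.18916829  0.0788347 ] [-0.54303943  0.36877159  0.21267939] 0.547200682709321
```

View pics/j.png

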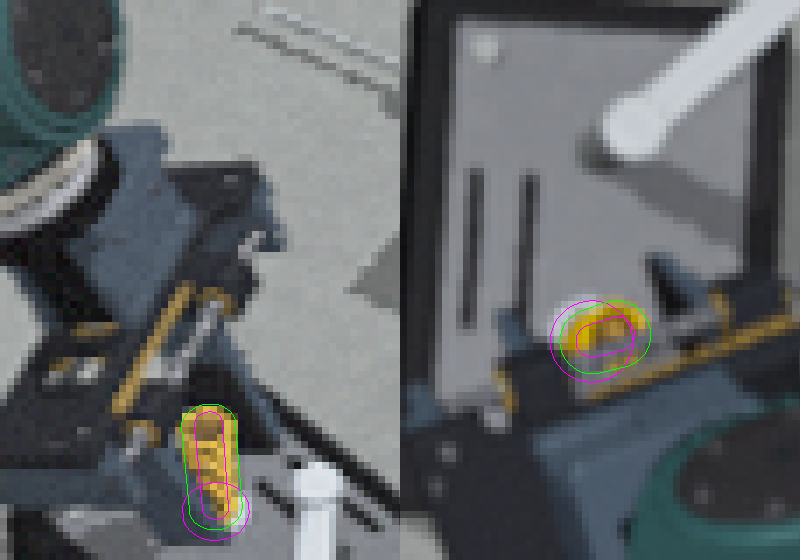

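Emit:
step_arm --moves '[0, 0, -10, 0, 0, 0, 50, 0, 0, -30, 0, 0, 0, 50, 0, 0, -60, 0, 0, 0, 50, 0, 0, -95, 0, 0, 0, 50, 0, 0, -130, 0, 0, 0, 50, 0, 0, -130, 0, 0, 0, 50]'

```text
time_s: 12.88
position: [0.5131, -0.21, 0.203]
ee_rot: [0.961, 0.17, 0.215, -0.035]
contact_force: [0.9, -1.5, 1.3]
gripper_width: 0.553
```

Run:
```python
from ov import *
p,R0,st=now(); print(p,st['contact_force'],st['joint_pos'].round(2))
s,t=both(); a=np.array([0,0,1.]); c=np.array([.557,-.192,.094])
overlay(s,(.557,-.192),c,a,'pics/g1.png',c0=245,r0=205,w=57,h=70); overlay(t,(.557,-.192),c,a,'pics/g2.png',c0=385,r0=145,w=57,h=80)
A=cv2.imread('pics/g1.png');B=cv2.imread('pics/g2.png')[:490]
cv2.imwrite('pics/k.png',np.hstack([A,B]))
for n in('knob','pivot'):
  for q in(s,t):
    r=env.spot_point(q,n); print(n,[(x['at'],round(x['confidence'],2)) for x in r[:2]])
```

```text
[ 0.51309057 -0.20997351  0.20299887] [ 0.89888033 -1.54581257  1.26157523] [-0.6   0.07  2.2   0.58  0.68  0.2 ]
knob []
knob [([156.3, 434.9], 0.82)]
pivot [([151.0, 365.4], 0.65), ([235.0, 285.9], 0.61)]
pivot [([181.4, 403.7], 0.77)]
```

View pics/k.png

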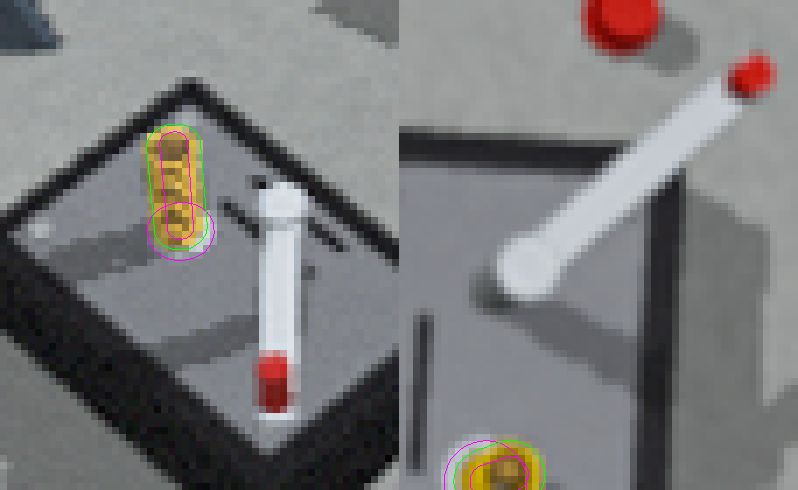

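Run:
```python
from h import *
s,t=both()
print('knob tri',tri([(s,(283.6,259.2)),(t,(434.6,155.5))]),atz(s,283.6,259.2,.155),atz(t,434.6,155.5,.155))
print('piv tri',tri([(s,(284.9,233.5)),(t,(402.8,182.4))]),atz(s,284.9,233.5,.148),atz(t,402.8,182.4,.148))
obs=[(s,'k',(283.6,259.2)),(t,'k',(434.6,155.5)),(s,'p',(284.9,233.5)),(t,'p',(402.8,182.4))]
yaw=-.0616
def pts(q):
    x,y,th,zp=q; return dict(p=[x,y,zp],k=[x+.1*np.cos(yaw+np.pi+th),y+.1*np.sin(yaw+np.pi+th),.155])
f=lambda q:np.concatenate([proj(p,pts(q)[n])[0]-np.array(uv) for p,n,uv in obs])
r=least_squares(f,[.627,-.196,2.3,.148]);print(r.x.round(4),f(r.x).round(1),pts(r.x))
print('rod->pivot dist',np.hypot(r.x[0]-.557,r.x[1]+.192))
```

```text
knob tri (array([ 0.69318328, -0.27194086,  0.15485254]), array([0.3488    , 0.00124296, 0.20094725, 0.21917587])) [ 0.6925048  -0.27266008  0.155     ] [ 0.69369692 -0.27142824  0.155     ]
piv tri (array([ 0.62834107, -0.19569893,  0.14571133]), array([0.442116  , 0.00069286, 0.24303875, 0.26525113])) [ 0.62860994 -0.1978487   0.148     ] [ 0.62875561 -0.19475674  0.148     ]
[ 0.6284 -0.1957  2.3372  0.1457] [ 0.3 -0.   0.2  0.2  0.4  0.   0.3  0.3] {'p': [np.float64(0.628374758534093), np.float64(-0.19573621694861817), np.float64(0.14573584928416733)], 'k': [np.float64(0.6931624625253329), np.float64(-0.2719107101306767), 0.155]}
rod->pivot dist 0.07147248052843284
```

Run:
```python
from h import *
Rt=toolR(2.276,0); print(rel([.6932,-.2720,.205],Rt));
```

```text
[137.8    122.5     53.7      0.4172  -0.2919  -1.8916]
```

Emit:
step_arm --moves '[138, 122, 54, 0.417, -0.292, -1.892, 40, 138, 122, 54, 0.417, -0.292, -1.892, 40, 138, 122, 54, 0.417, -0.292, -1.892, 40, 138, 122, 54, 0.417, -0.292, -1.892, 40, 138, 122, 54, 0.417, -0.292, -1.892, 40, 138, 122, 54, 0.417, -0.292, -1.892, 40, 138, 122, 54, 0.417, -0.292, -1.892, 40, 138, 122, 54, 0.417, -0.292, -1.892, 40, 138, 122, 54, 0.417, -0.292, -1.892, 40, 138, 122, 54, 0.417, -0.292, -1.892, 40, 138, 122, 54, 0.417, -0.292, -1.892, 40, 138, 122, 54, 0.417, -0.292, -1.892, 40, 138, 122, 54, 0.417, -0.292, -1.892, 40, 138, 122, 54, 0.417, -0.292, -1.892, 40, 138, 122, 54, 0.417, -0.292, -1.892, 40, 138, 122, 54, 0.417, -0.292, -1.892, 40, 138, 122, 54, 0.417, -0.292, -1.892, 40, 138, 122, 54, 0.417, -0.292, -1.892, 40, 138, 122, 54, 0.417, -0.292, -1.892, 40]'

```text
time_s: 14.87
position: [0.6935, -0.2718, 0.2056]
ee_rot: [0.421, 0.907, 0.0, 0.001]
contact_force: [-0.2, 0.4, 0.6]
gripper_width: 0.438
```

Run:
```python
from h import *
Rt=toolR(2.276,0); print(rel([.6932,-.2720,.147],Rt)); p,R0,st=now(); print(p,st['joint_pos'].round(2),st['contact_force'])
s,t=both(); crop(s,'pics/l1.png',285,250,40,40,10); crop(t,'pics/l2.png',430,165,40,40,10)
cv2.imwrite('pics/l.png',cv2.resize(np.hstack([cv2.imread('pics/l1.png'),cv2.imread('pics/l2.png')]),(800,400)))
```

```text
[ 1.00e-01 -4.00e-01  5.86e+01  9.00e-04  9.00e-04 -2.90e-03]
[ 0.69345559 -0.27181776  0.20563852] [-0.4   0.46  1.64  0.    1.04 -1.11] [-0.17343637  0.35020557  0.59308904]
```

View pics/l.png

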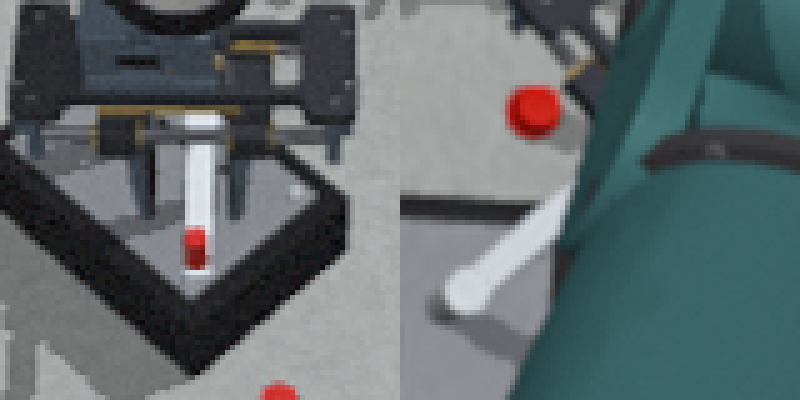

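Emit:
step_arm --moves '[0, 0, 20, 0, 0, 0, 40, 0, 0, 40, 0, 0, 0, 40, 0, 0, 52, 0, 0, 0, 40, 0, 0, 58, 0, 0, 0, 40, 0, 0, 58, 0, 0, 0, 20, 0, 0, 58, 0, 0, 0, 20, 0, 0, 58, 0, 0, 0, 20]' --force 8

```text
time_s: 15.55
position: [0.6942, -0.2723, 0.1494]
ee_rot: [0.42, 0.908, -0.0, 0.002]
contact_force: [0.3, 0.7, 0.7]
gripper_width: 0.254
```

Run:
```python
from h import *
p,R0,st=now(); print(p,st['gripper_width'],st['contact_force'])
s=env.camera('scene'); crop(s,'pics/m.png',285,250,40,40,10)
P=np.array([.6284,-.1957]); th=np.linspace(2.337,0,15)
yaw=-.055
for t_ in th[1:]:
    f=yaw+np.pi+t_; k=P+.1*np.array([np.cos(f),np.sin(f)]); print(rel([*k,p[2]],toolR(f-np.pi,0)).round(3).tolist())
```

```text
[ 0.69424012 -0.27228751  0.14936471] 0.2544046016285847 [0.32452223 0.65513476 0.70637133]
[2.3, -16.6, 0.1, 0.002, 0.003, 0.161]
[6.4, -32.8, 0.1, 0.002, 0.003, 0.328]
[13.0, -48.1, 0.0, 0.002, 0.003, 0.495]
[22.1, -62.0, -0.0, 0.002, 0.003, 0.662]
[33.4, -74.3, -0.1, 0.003, 0.003, 0.828]
[46.6, -84.5, -0.1, 0.003, 0.003, 0.995]
[61.3, -92.4, -0.2, 0.003, 0.002, 1.162]
[77.1, -97.7, -0.3, 0.004, 0.002, 1.329]
[93.6, -100.3, -0.3, 0.004, 0.002, 1.496]
[110.3, -100.2, -0.4, 0.004, 0.002, 1.663]
[126.7, -97.2, -0.4, 0.004, 0.001, 1.83]
[142.4, -91.6, -0.5, 0.004, 0.001, 1.997]
[156.9, -83.5, -0.5, 0.005, 0.001, 2.164]
[169.9, -73.1, -0.6, 0.005, 0.0, 2.331]
```

View pics/m.png

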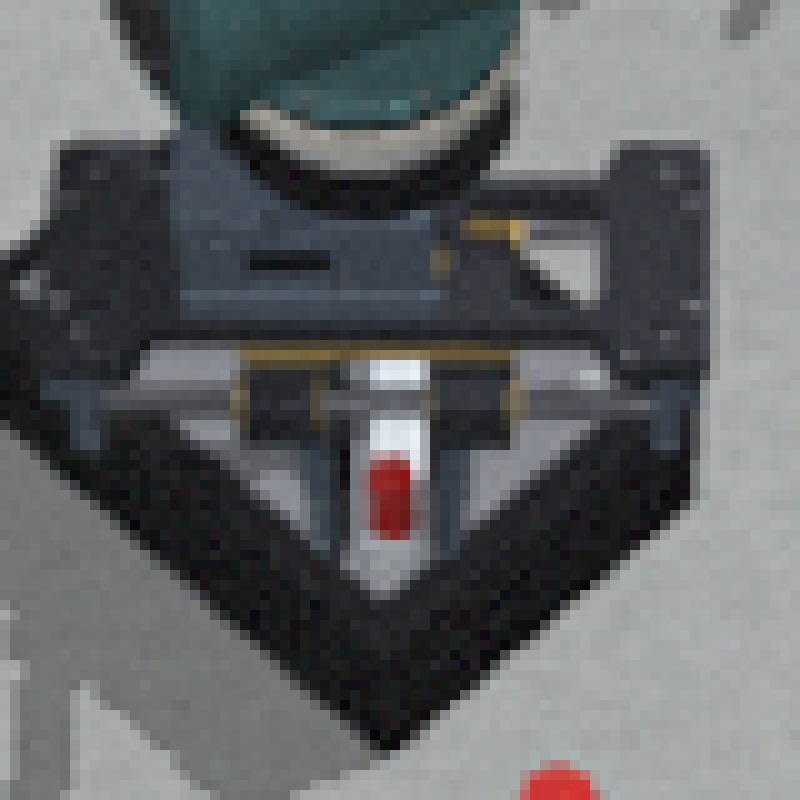

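Run:
```python
from h import *
p,R0,st=now()
P=np.array([.6284,-.1957]); yaw=-.055
for i in range(1,20):
    t_=2.337-.115*i
    f=yaw+np.pi+t_; k=P+.1*np.array([np.cos(f),np.sin(f)]); q=rel([*k,.149],toolR(f-np.pi,0)); print(q[0].round(),q[1].round(),q[5].round(2))
```

```text
2.0 -11.0 0.11
4.0 -23.0 0.22
7.0 -34.0 0.34
11.0 -44.0 0.45
17.0 -54.0 0.57
24.0 -64.0 0.68
31.0 -72.0 0.8
40.0 -80.0 0.91
50.0 -86.0 1.03
60.0 -92.0 1.14
70.0 -96.0 1.26
82.0 -99.0 1.37
93.0 -100.0 1.49
104.0 -100.0 1.6
116.0 -100.0 1.72
127.0 -97.0 1.83
138.0 -94.0 1.95
148.0 -89.0 2.06
158.0 -83.0 2.18
```

Emit:
step_arm --moves '[2, -11, 0, 0, 0, 0.11, 20, 4, -23, 0, 0, 0, 0.22, 20, 7, -34, 0, 0, 0, 0.34, 20, 11, -44, 0, 0, 0, 0.45, 20, 17, -54, 0, 0, 0, 0.57, 20, 24, -64, 0, 0, 0, 0.68, 20, 31, -72, 0, 0, 0, 0.8, 20, 40, -80, 0, 0, 0, 0.91, 20, 50, -86, 0, 0, 0, 1.03, 20]'

```text
time_s: 16.35
position: [0.5958, -0.2902, 0.1492]
ee_rot: [0.814, 0.581, 0.001, 0.002]
contact_force: [1.3, -0.0, 0.9]
gripper_width: 0.22
```

Run:
```python
from h import *
p,R0,st=now(); print(p,st['gripper_width'],st['contact_force'],st['joint_pos'].round(2))
s,t=both(); crop(s,'pics/n1.png',275,240,40,40,10); crop(t,'pics/n2.png',415,195,40,40,10)
cv2.imwrite('pics/n.png',cv2.resize(np.hstack([cv2.imread('pics/n1.png'),cv2.imread('pics/n2.png')]),(800,400)))
P=np.array([.6284,-.1957]); yaw=-.055
d=p[:2]-P; print('theta tool',np.degrees(0)+ (np.arctan2(d[1],d[0])-yaw-np.pi)%(2*np.pi),np.hypot(*d))
for i in range(10,22):
    t_=2.337-.115*i
    f=yaw+np.pi+t_; k=P+.1*np.array([np.cos(f),np.sin(f)]); q=rel([*k,.149],toolR(f-np.pi,0)); print(round(t_,3),q[0].round(),q[1].round(),q[5].round(2))
```

```text
[ 0.59579576 -0.29018782  0.14919869] 0.22002282532276654 [ 1.31199451 -0.01304449  0.87566846] [-0.49  0.4   1.84 -0.    0.9  -0.16]
theta tool 1.293526545442071 0.09995491850259448
1.187 0.0 -10.0 0.11
1.072 2.0 -21.0 0.23
0.957 5.0 -32.0 0.34
0.842 10.0 -43.0 0.46
0.727 16.0 -53.0 0.57
0.612 22.0 -62.0 0.69
0.497 30.0 -70.0 0.8
0.382 39.0 -78.0 0.92
0.267 48.0 -84.0 1.03
0.152 58.0 -90.0 1.15
0.037 69.0 -94.0 1.26
-0.078 80.0 -97.0 1.38
```

View pics/n.png

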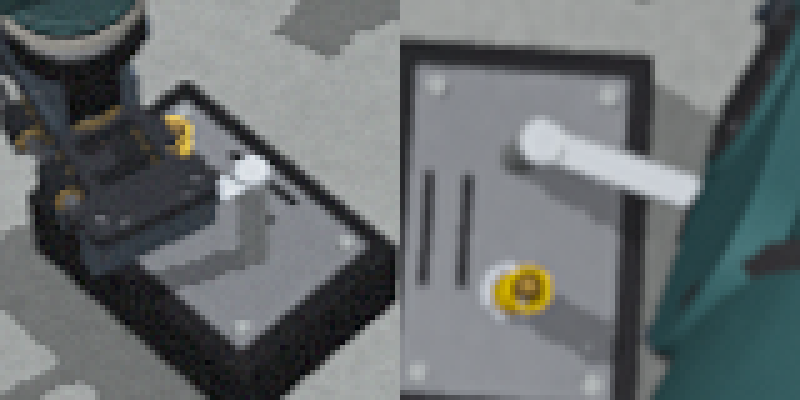

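The keeper is following the knob: in the top view the arm now points toward -y, with the spring standing at (525, 290) in the crop. I'll continue closing it.

Emit:
step_arm --moves '[0, -10, 0, 0, 0, 0.11, 20, 2, -21, 0, 0, 0, 0.23, 20, 5, -32, 0, 0, 0, 0.34, 20, 10, -43, 0, 0, 0, 0.46, 20, 16, -53, 0, 0, 0, 0.57, 20, 22, -62, 0, 0, 0, 0.69, 20, 30, -70, 0, 0, 0, 0.8, 20, 39, -78, 0, 0, 0, 0.92, 20, 48, -84, 0, 0, 0, 1.03, 20, 58, -90, 0, 0, 0, 1.15, 20, 58, -90, 0, 0, 0, 1.15, 20]'

```text
time_s: 17.37
position: [0.5295, -0.205, 0.1485]
ee_rot: [0.999, 0.047, 0.001, 0.001]
contact_force: [0.2, 0.0, 0.2]
gripper_width: 0.216
```

Run:
```python
from h import *
p,R0,st=now(); print(p,st['gripper_width'],st['contact_force'],st['joint_pos'].round(2))
s,t=both(); crop(s,'pics/o1.png',275,240,40,40,10); crop(t,'pics/o2.png',415,195,40,40,10)
cv2.imwrite('pics/o.png',cv2.resize(np.hstack([cv2.imread('pics/o1.png'),cv2.imread('pics/o2.png')]),(800,400)))
P=np.array([.6284,-.1957]); yaw=-.055
d=p[:2]-P; print('theta tool', (np.arctan2(d[1],d[0])-yaw-np.pi)%(2*np.pi),np.hypot(*d))
for t_ in(.1,.05,0,-.03,-.06):
    f=yaw+np.pi+t_; k=P+.1*np.array([np.cos(f),np.sin(f)]); q=rel([*k,.149],toolR(f-np.pi,0)); print(round(t_,3),q[0].round(1),q[1].round(1),q[5].round(2))
```

```text
[ 0.52948317 -0.20498928  0.14846457] 0.21619431630309938 [0.20528773 0.0192129  0.16754513] [-0.41  0.26  2.04 -0.    0.84  1.07]
theta tool 0.14863537039038377 0.0993520536125161
0.1 -0.8 -6.1 0.06
0.05 -0.3 -11.1 0.11
0 0.3 -16.1 0.16
-0.03 0.8 -19.0 0.19
-0.06 1.5 -22.0 0.22
```

View pics/o.png

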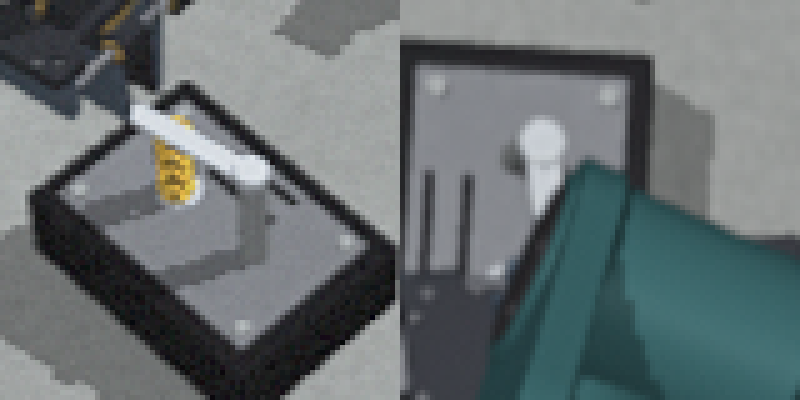

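Emit:
step_arm --moves '[-0.8, -6, 0, 0, 0, 0.06, 20, -0.3, -11, 0, 0, 0, 0.11, 20, 0.3, -14, 0, 0, 0, 0.15, 20, 0.3, -16, 0, 0, 0, 0.16, 20]'

```text
time_s: 17.8
position: [0.5285, -0.1906, 0.1482]
ee_rot: [1.0, -0.03, 0.001, 0.001]
contact_force: [0.1, -1.4, -0.3]
gripper_width: 0.219
```

Emit:
step_arm --moves '[0, -1, 0, 0, 0, 0, 20, 0, -2, 0, 0, 0, 0, 20, 0, -2, 0, 0, 0, 0, 20]'

```text
time_s: 18.05
position: [0.5281, -0.1883, 0.1479]
ee_rot: [1.0, -0.031, 0.001, 0.001]
contact_force: [0.1, -0.5, -0.1]
gripper_width: 0.22
```

Emit:
step_arm --moves '[0, -1, 0, 0, 0, 0, 20, 0, -1, 0, 0, 0, 0, 20]'

```text
time_s: 18.22
position: [0.528, -0.1871, 0.1479]
ee_rot: [1.0, -0.032, 0.001, 0.001]
contact_force: [0.2, -1.7, -0.8]
gripper_width: 0.219
```

Emit:
step_arm --moves '[0, -1, 0, 0, 0, 0, 20, 0, -2, 0, 0, 0, 0, 20, 0, -2, 0, 0, 0, 0, 20]'

```text
time_s: 18.47
position: [0.5281, -0.1856, 0.1479]
ee_rot: [0.999, -0.032, 0.001, 0.001]
contact_force: [-1.2, -7.0, -0.5]
gripper_width: 0.222
```

Emit:
step_arm --moves '[0, -1, 0, 0, 0, 0, 20, 0, -1.5, 0, 0, 0, 0, 20, 0, -1.5, 0, 0, 0, 0, 20]'

```text
time_s: 18.72
position: [0.5282, -0.1848, 0.148]
ee_rot: [1.0, -0.031, 0.001, 0.002]
contact_force: [-2.9, -15.9, -2.8]
gripper_width: 0.228
```

Emit:
step_arm --moves '[0, 3.5, 0, 0, 0, 0, 20, 0, 3.5, 0, 0, 0, 0, 45, 0, 3.5, 0, 0, 0, 0, 45, 0, 3.5, 0, 0, 0, 0, 45, 0, 3.5, -15, 0, 0, 0, 45, 0, 3.5, -45, 0, 0, 0, 45, 0, 3.5, -80, 0, 0, 0, 45, -40, 3.5, -120, 0, 0, 0, 45, -80, 3.5, -150, 0, 0, 0, 45, -80, 3.5, -150, 0, 0, 0, 45]'

```text
time_s: 19.55
position: [0.4464, -0.1814, 0.3002]
ee_rot: [0.999, -0.032, 0.002, 0.001]
contact_force: [0.6, -0.1, 0.5]
gripper_width: 0.494
```

Run:
```python
from h import *
p,R0,st=now(); print(p,st['gripper_width'],st['contact_force'],st['joint_pos'].round(2))
s,t=both(); crop(s,'pics/q1.png',275,240,40,40,10); crop(t,'pics/q2.png',405,195,40,40,10)
cv2.imwrite('pics/q.png',cv2.resize(np.hstack([cv2.imread('pics/q1.png'),cv2.imread('pics/q2.png')]),(800,400)))
```

```text
[ 0.44636377 -0.18136767  0.30017599] 0.4935974022790768 [ 0.61915737 -0.05218226  0.51018008] [-0.43 -0.08  2.1  -0.    1.12  1.2 ]
```

View pics/q.png

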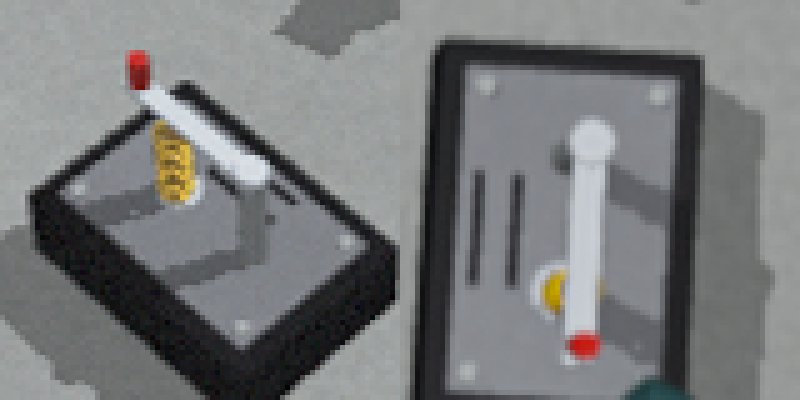

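Run:
```python
from h import *
s,t=both()
k=atz(t,401.1,223.5,.160); pv=atz(t,402.7,182.7,.148); v=k-pv; print(k,pv,np.hypot(*v[:2]),'arm dir',np.arctan2(v[1],v[0])%(2*np.pi)-np.pi)
def red(p,box):
    h=cv2.cvtColor(p['img'],cv2.COLOR_RGB2HSV); m=((h[...,0]<8)|(h[...,0]>172))&(h[...,1]>140)&(h[...,2]>60); z=np.zeros_like(m);c0,r0,c1,r1=box;z[r0:r1,c0:c1]=m[r0:r1,c0:c1];w=np.argwhere(z);return w.mean(0)[::-1],len(w)
a=red(t,(395,215,410,232));b=red(s,(255,205,270,225));print(a,b,tri([(s,b[0]),(t,a[0])]))
K,_=tri([(s,b[0]),(t,a[0])]); P=np.array([.6284,-.1957]);d=K[:2]-P;print('arm dir',np.arctan2(d[1],d[0])%(2*np.pi)-np.pi,np.hypot(*d), 'pivot->rod dir',np.arctan2(-.192+.1957,.557-.6284)-np.pi)
# plate edges directions z=.06
e=lambda c,r:atz(t,365+(c-400)/5-.5,155+r/5-.5,.06)
for A,B in(((463,65),(443,395)),((437,50),(416,395)),((700,65),(682,395))):
    v=e(*A)-e(*B);print('yaw',np.arctan2(v[1],v[0]))
crop(t,'pics/r.png',330,185,140,80,5);i=cv2.imread('pics/r.png');cv2.imwrite('pics/r.png',cv2.resize(i,(800,457)))
```

```text
[ 0.52843295 -0.18790615  0.16      ] [ 0.62802145 -0.19450669  0.148     ] 0.09980699115505941 arm dir -0.06618126375905309
(array([401.5, 223.5]), 20) (array([262.41666667, 213.70833333]), 24) (array([ 0.52837412, -0.18978799,  0.15494804]), array([0.12197276, 0.00459637, 0.06479015, 0.06991655]))
arm dir -0.059036122426273874 0.10020044099178985 pivot->rod dir -0.05177441663539639
yaw -0.06606660253293326
yaw -0.06566524377894818
yaw -0.06590357450042324
```

View pics/r.png

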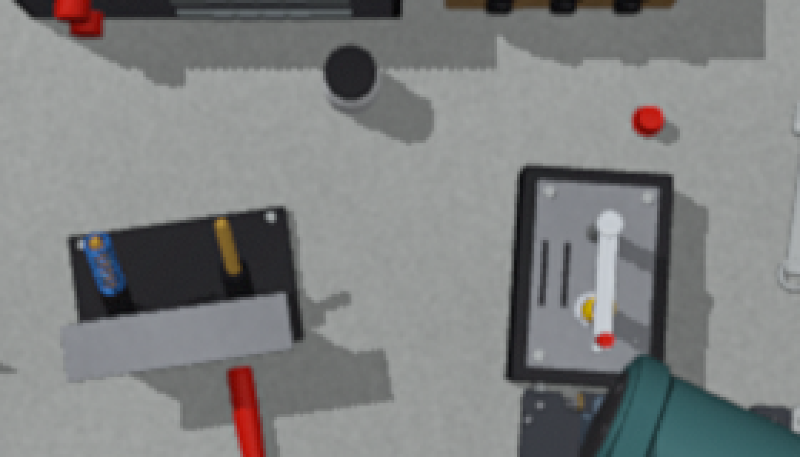

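Run:
```python
from station import env
print(env.state()['qvel'].round(3)); print(env.finish_job())
```

```text
[ 0.006  0.042 -0.004 -0.    -0.006  0.001]
the job is handed in; nothing more can be done
None
```

The yellow spring is off its leaning peg and fully home on the throttle unit's rod, and the keeper is swung shut over it. I handed the job in at about 20 s; no verdict was reported.

- **Spring:** I lifted it off the right-hand (-y) peg and lowered it over the rod. It met the collar at a steady rise to 26 N, then I let go. Both cameras showed it upright at the home position, about within a pixel of where it should be.
- **Keeper:** I caged the red knob between the fingers and swung it round until it hit the stop, with 16 N at the knob. Afterwards the arm's measured direction (-0.059 and -0.066 rad) matched the unit's yaw (-0.066 rad), so it is shut to within about 0.01 rad.
- **Bystanders:** in the last top picture the blue spring is still on its peg. The screwdriver, jar and loose red knob, and the part of the wrench in that view, had not visibly moved. I did not look specifically at the bearing or the bracket at the end.
- **End state:** the gripper was clear, about 0.3 m above the table, with the contact reading near zero.

**Disagreements:**
- The networks' points differed from my own pixel readings by up to about 3 px, and two of their reports were plainly wrong. I used my readings from both cameras instead.
- In the scene picture the spring seemed to tilt a few degrees in the hand. I corrected 2 degrees of that, and it threaded without trouble.

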